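# Clear the cell tester, test the loose battery blocks, and put them away

### The job

Take the stylus from its stand and press the tester's recessed reset button fully in with it to clear the old reading. Then, with every loose blue battery block lying flat, label up, in a bay of the tester, one to a bay, press the plunger head right down to its stop and hold it there for a full second. Finish with all the blocks lying flat, label up, on the floor of the aluminium tray, the stylus back home in its stand and the plunger up again; leave the other things on the bench where they are.

Things in the scene. Friction and masses are not known exactly. Their poses are not given: they have to be found in the camera images.
- cell_a: one of the loose battery blocks to be tested: a blue block 60 (x) by 34 (y) by 26 (z) mm lying flat, paper label on top and two steel contacts on its +x end, 0.1 kg; origin at the centre of its underside. All are alike and work either way round; two or three are present in a run (absent ones read None). They start on the bench in front of the tester.
- cell_b: one of the loose battery blocks to be tested: a blue block 60 (x) by 34 (y) by 26 (z) mm lying flat, paper label on top and two steel contacts on its +x end, 0.1 kg; origin at the centre of its underside. All are alike and work either way round; two or three are present in a run (absent ones read None). They start on the bench in front of the tester.
- cell_c: one of the loose battery blocks to be tested: a blue block 60 (x) by 34 (y) by 26 (z) mm lying flat, paper label on top and two steel contacts on its +x end, 0.1 kg; origin at the centre of its underside. All are alike and work either way round; two or three are present in a run (absent ones read None). They start on the bench in front of the tester.
- cell_d: one of the loose battery blocks to be tested: a blue block 60 (x) by 34 (y) by 26 (z) mm lying flat, paper label on top and two steel contacts on its +x end, 0.1 kg; origin at the centre of its underside. All are alike and work either way round; two or three are present in a run (absent ones read None). They start on the bench in front of the tester.
- tester: the cell tester, fixed: a grey box 120 (x) by 370 (y) mm, its flat top 50 mm above the bench; origin at the centre of its underside. On the top, along its y axis at x = 0: the recessed reset button at y = -157 mm, three rectangular bays at y = -85, -15 and +55 mm, the plunger at y = +155 mm. A block in a bay stands 18 mm proud of the top.
- bay0 (a point): centre of the floor of a rectangular bay in the tester's top: 66 mm along the tester's x, 40 mm along its y, 8 mm deep (floor 42 mm above the bench); its axes are the tester's; a block lies in it with its long side along the tester's x
- bay1 (a point): centre of the floor of a rectangular bay in the tester's top: 66 mm along the tester's x, 40 mm along its y, 8 mm deep (floor 42 mm above the bench); its axes are the tester's; a block lies in it with its long side along the tester's x
- bay2 (a point): centre of the floor of a rectangular bay in the tester's top: 66 mm along the tester's x, 40 mm along its y, 8 mm deep (floor 42 mm above the bench); its axes are the tester's; a block lies in it with its long side along the tester's x
- plunger_top (a point): centre of the top of the black mushroom-shaped plunger head: 40 mm in diameter (flat part 32 mm), 88 mm above the bench when up; it moves with the head
- plunger (a joint): travel of the spring plunger, m: 0 up, 0.014 at its bottom stop; straight down, about 3 N to start and 12 N at the stop; springs back when let go
- reset_top (a point): centre of the top of the small white reset button, 9 mm in diameter, at the bottom of a round hole 14 mm across in the tester's top; the button's top lies 8 mm below the tester's top (42 mm above the bench) when up; moves with the button
- reset (a joint): travel of the reset button, m: 0 up, 0.004 at its stop; straight down, about 1.2 N to start and 4 N at the stop; springs back
- stylus: the stylus, 60 g, 106 mm long, standing upright in its stand: origin at its tip (lower end), z up along it. Steel probe 6 mm in diameter from 0 to 50 mm, collar 22 mm in diameter from 50 to 55 mm (it rests on the stand's top), black handle 14 mm in diameter from 55 to 100 mm (grip here), end cap 22 mm in diameter from 100 to 106 mm
- stand: the stylus stand, fixed: wooden foot 60 x 60 x 10 mm with a 40 x 40 mm block on it, 65 mm high in all; origin at the centre of its underside
- stand_mouth (a point): centre of the mouth of the stand's hole, on its top 65 mm above the bench: 16 mm across and 55 mm deep; the stylus' tip is 50 mm below this point when it is in its stand
- tray: the finished-cell tray, fixed: open aluminium tray 120 (x) by 240 (y) mm outside, walls 4 mm thick and 12 mm high, floor 4 mm thick; origin at the centre of its underside
- pack: bystander: finished battery pack of 30 upright cells, 57 x 190 x 65 mm, lying beyond the tester
- strip_roll: bystander: flat roll of nickel strip, a ring 68 mm across and 10 mm high
- pliers: bystander: pliers with orange grips, 150 mm long, 17 mm high
- adapter: bystander: black mains adapter brick 90 x 45 x 30 mm
- pouch_yellow: bystander: flat yellow pouch battery 60 x 45 x 9 mm
- meter: bystander: orange multimeter 150 x 75 x 34 mm (its dial to 40 mm)

How it is judged:
By the outcome, as a careful person would: the job done as asked, in the order asked, and still so for the second after the job is handed in, with the robot touching nothing.
Of cell_a, cell_b, cell_c, cell_d only 2 to 3 are there at a start; the rules pass over those that are not, and their reading is None.
At some moment in a run one of cell_a, cell_b, cell_c, cell_d may be knocked a few centimetres aside while the robot is not near it.
It also fails if it takes over 210 s, if anything falls off the work surface, if the arm or the gripper's body presses on something with over 40 N, if the wrist force passes 120 N, or if a joint passes its speed limit or range.

### The arm

A 6-joint arm with a two-finger parallel gripper is mounted at the origin on the work surface. World frame = base frame: x ahead of the robot, y to its left, z up, the work surface at z = 0. Lengths are in m, angles in rad, forces in N, time in s.
With the tool pointing down it reaches from about 0.425 to 0.95 m from the base axis. Payload 3.5 kg.
Tool frame: the origin (TCP) lies on the centre line of the jaws, within the pads' length; the fingertips stand 19 mm ahead of it and the grasp point (between the pads) is the TCP; z points along the fingers, y is the line along which they close (so a half turn about z gives the same grasp; the last joint's range is limited). The gripper opens to 85 mm and grips with 20 to 120 N. Pads are 22 mm wide; open, the fingers measure 114 mm over their backs; the gripper's body (76 mm by 85 mm) begins 54 mm behind the grasp point. The pads swing forward as they close: fully open they stand 13 mm farther back than shut.
Start: joints at [-1.39, 0.286, 1.577, -0, 1.279, -0.15], TCP at [0.219, -0.638, 0.25] pointing down, gripper open.
Joint ranges: [-2.77, 2.77], [-0.9, 2.22], [0.21, 2.48], [-1.53, 4.67], [0.24, 2.81], [-2.84, 2.84]. Speed limits (rad/s): [2.79, 2.79, 3.14, 3.14, 3.14, 3.14].

### API

Orientations are given as a unit quaternion [x, y, z, w].
In Python, from plant import ctrl, imaging gives the robot as it stands. The module is installed in compiled form; this text tells all that it offers.
- The arm moves only by the shell command python3 -m handwheel 'ROWS' [OPENING] [FORCE]. ROWS is JSON, one flat list of numbers, 6 for each row, row after row: the shift along the world's x, y, z in units of 150 mm (1.0 is 150 mm), then the turn, a rotation vector about the world's x, y, z in units of 90 degrees (1.0 is 90 degrees). In form: [tx, ty, tz, rx, ry, rz, tx, ty, tz, rx, ry, rz, ...]. A call has 1 to 5 rows; each row shifts and turns the commanded pose from where the row before left it; what a row does not reach is not made up. A row lasts 1/12 s, in which the tool goes at most 41.7 mm and 7.16 degrees, less where a joint would pass 70% of its speed; a pose out of reach is approached as far as the arm can. A call with a number of a shift or a turn outside -1 to 1 is refused whole. A call with a gripper value outside its range is refused whole. OPENING is the opening, from 0 (shut) to 1 (fully open), set as the call begins (- or left out, the last holds). The fingers move at their own pace and stop on an object; FORCE is the grip in N (left out, the last holds). Time passes only in rows, so rows that do not move let the fingers close. It gives the time, the measured TCP pose, the force, the opening and the grip force at its end, in the units of the state.
- ctrl.get_state(): the state, without advancing time (a new reading comes with each control period).
- imaging.read_camera(name): name is "scene" or "top" or "wrist"; returns (picture, depth): 384x512x3 uint8, blue, green, red; 384x512 float32, m along the optical axis (not along the pixel's ray), 0 where there is no reading.
- imaging.get_calibration(name): a dict with "fovy" (degrees; the focal length in pixels is half the picture's height over the tangent of half this angle, whatever the lens; pixels are square), "cx", "cy" (the principal point, pixels), "R" (3x3) and "t" (3): a world point X has camera coordinates R X + t. Camera axes: x right, y down, z forward; pixel columns grow to the right and rows downward; lengths in m; the calibration is good to about 2 mm. A picture is of the moment at which its call begins: read the wrist's pose just before it. get_calibration takes no time and is no camera call; for the wrist camera it gives the pose at the moment of the call.
- ctrl.sign_off(): hands the job in; it is judged then, once.
The state is a dict: "time": time; "qpos": joint angles; "dq": joint speeds; "joint_efforts": joint torques, N m; "eef_pos": TCP position; "tcp_rot": TCP orientation; "contact_force": force on the tool from outside, world axes, zero at the start; "wrist_torque": the same for the moment, N m; "opening": opening from 0.0 (shut) to 1.0 (fully open); "finger_force": force on a finger pad.
Only numpy, scipy, OpenCV 4.12 (cv2) and the standard library are available. Lean on these libraries where they do the work, as an engineer would, in place of code of your own. Each camera call takes 0.05 s, during which the arm holds its last target. There are 200 camera calls.

## Working session

There is one attempt and no reset: what is moved stays moved. The work goes in short steps, Python scripts to look and compute and a shell command to move; the robot and the scene stay as the last step left them, time stands still between calls to the robot, and variables do not carry over. Pictures are saved under pics/ and viewed, at most 14 in all, crops included, and the job is handed in when it is done.

```bash
mkdir -p pics
cat > h.py <<'E'
import numpy as np, cv2
from plant import ctrl, imaging
def cam(n):
    c=imaging.get_calibration(n); p,d=imaging.read_camera(n)
    f=p.shape[0]/2/np.tan(np.radians(c['fovy'])/2)
    return p,d,dict(f=f,cx=c['cx'],cy=c['cy'],R=np.array(c['R']),t=np.array(c['t']))
def onplane(c,u,v,z):
    r=c['R'].T@np.array([(u-c['cx'])/c['f'],(v-c['cy'])/c['f'],1.]); o=-c['R'].T@c['t']
    return o+r*(z-o[2])/r[2]
def cloud(c,d):
    v,u=np.mgrid[:d.shape[0],:d.shape[1]]
    P=np.stack([(u-c['cx'])/c['f']*d,(v-c['cy'])/c['f']*d,d],-1)
    return (P-c['t'])@c['R']
def proj(c,X):
    q=c['R']@np.array(X)+c['t']; return c['cx']+c['f']*q[0]/q[2], c['cy']+c['f']*q[1]/q[2]
E
python3 - <<'E'
from h import *
print(ctrl.get_state())
for n in('top','scene'):
    p,d,c=cam(n); cv2.imwrite(f'pics/{n}0.png',p); print(n,c,p.shape,(d>0).mean())
    np.save(f'pics/{n}0.npy',d)
E
```

```text
{'time': 0.0, 'qpos': array([-1.38997213e+00,  2.87184021e-01,  1.57818458e+00,  2.11979396e-05,
        1.27860641e+00, -1.50018320e-01]), 'dq': array([-0.00062233,  0.00100623,  0.00043085,  0.00121346, -0.00106441,
        0.00087763]), 'joint_efforts': array([-6.17782116e-04, -4.05978692e+01, -2.92625624e+01, -1.11870556e-04,
        5.79762709e-03,  1.42305794e-06]), 'eef_pos': array([ 0.21917562, -0.63777361,  0.24893079]), 'tcp_rot': array([ 9.86348880e-01,  1.64664714e-01, -8.20204885e-06, -1.19119433e-03]), 'contact_force': array([0.17743366, 0.81488594, 0.4195385 ]), 'wrist_torque': array([-0.04874216, -0.01179326, -0.02396934]), 'finger_force': 0.0, 'opening': 1.0007477718063795}
top {'f': np.float64(418.09650943974657), 'cx': 253.99791269453982, 'cy': 190.6640253536178, 'R': array([[ 0.00505548, -0.99997113,  0.00567235],
       [-0.98415803, -0.00598066, -0.17719258],
       [ 0.17722139, -0.00468669, -0.98415985]]), 't': array([0.0078554 , 0.63761931, 1.27071797])} (384, 512, 3) 0.9960225423177084
scene {'f': np.float64(431.781500610294), 'cx': 251.91546661621737, 'cy': 184.82598471578856, 'R': array([[ 0.09370022,  0.99559957,  0.00132802],
       [ 0.7945529 , -0.07397494, -0.60267189],
       [-0.59992163,  0.05752568, -0.79798799]]), 't': array([-0.06863674, -0.45178807,  1.97176284])} (384, 512, 3) 0.9959564208984375
```

View pics/top0.png

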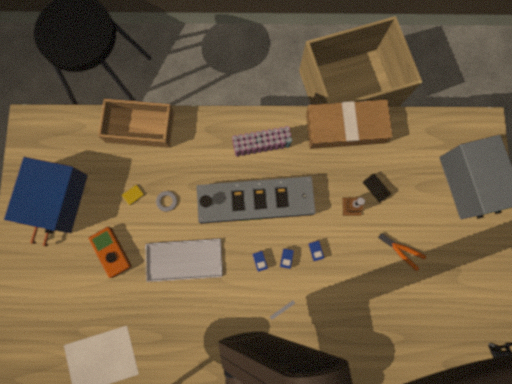

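View pics/scene0.png

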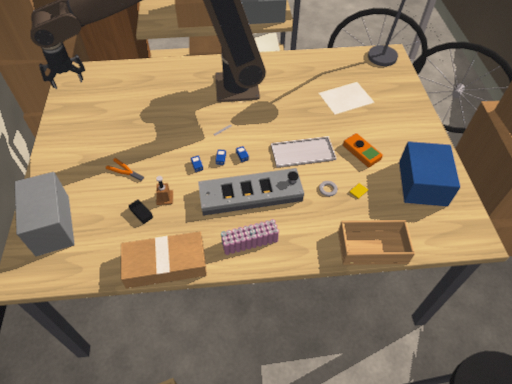

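The top view shows three blocks at about (260,260), (287,258) and (317,250). The tester is centred near (255,198) with its plunger at (205,201). The stand and stylus are at (355,204) and the tray at (184,259).

```bash
cat >> h.py <<'E'
def rect(pts):
    (cx,cy),(w,h),a=cv2.minAreaRect(pts.astype(np.float32))
    if w<h: w,h,a=h,w,a+90
    return np.round([cx,cy,w,h],4),round((a+90)%180-90,1)   # long side dir angle in world xy
def blocks(p,c,z=.026,amin=40,lo=(100,110,40),hi=(130,255,255),roi=None):
    hsv=cv2.cvtColor(p,cv2.COLOR_BGR2HSV); m=cv2.inRange(hsv,lo,hi)
    m=cv2.morphologyEx(m,cv2.MORPH_CLOSE,np.ones((7,7)))
    out=[]
    for k in cv2.findContours(m,cv2.RETR_EXTERNAL,cv2.CHAIN_APPROX_NONE)[0]:
        if cv2.contourArea(k)<amin: continue
        uv=k[:,0,:].astype(float)
        w=np.array([onplane(c,u,v,z)[:2] for u,v in uv])
        out.append((uv.mean(0).round(1),)+rect(w*1000))
    return out
E
python3 - <<'E'
from h import *
for n in('top','scene'):
    p=cv2.imread(f'pics/{n}0.png'); d=np.load(f'pics/{n}0.npy')
    c=imaging.get_calibration(n); c=dict(f=192/np.tan(np.radians(c['fovy'])/2),cx=c['cx'],cy=c['cy'],R=np.array(c['R']),t=np.array(c['t']))
    print(n)
    for b in blocks(p,c): print('blk',b)
    W=cloud(c,d)
    def zone(x0,x1,y0,y1,z0,z1):
        m=(W[...,0]>x0)&(W[...,0]<x1)&(W[...,1]>y0)&(W[...,1]<y1)&(W[...,2]>z0)&(W[...,2]<z1)
        q=W[m]; return q
    print('bench z',np.median(W[330:340,180:200,2]) if n=='top' else '')
    for nm,u,v,z in([('tester',255,198,.05),('plunger',205,201,.088),('b',238,201,.05),('b',260,198,.05),('b',282,196,.05),('stand',353,205,.065),('stylus',358,203,.121),('tray',184,259,.012)] if n=='top' else [('stylus',162,182,.12),('plunger',293,177,.088)]):
        print(nm,onplane(c,u,v,z).round(3), W[int(v),int(u)].round(3))
    q=zone(.5,.8,-.25,.3,.044,.056); print('tester',rect(q[:,:2]*1000),np.median(q[:,2]))
    q=zone(.5,.8,.05,.3,.08,.096); print('plunger',rect(q[:,:2]*1000),q.mean(0),len(q)) if len(q) else 0
    q=zone(.5,.8,-.35,-.18,.108,.135); print('cap',rect(q[:,:2]*1000),q.mean(0),len(q)) if len(q) else 0
    q=zone(.5,.8,-.35,-.18,.058,.07); print('stand',rect(q[:,:2]*1000),q.mean(0),len(q)) if len(q) else 0
    q=zone(.35,.6,.05,.35,.0085,.02); print('tray',rect(q[:,:2]*1000),len(q))
E
```

```text
top
blk (array([259.6, 260.6]), array([418.5559,  -7.0765,  52.0447,  26.079 ]), 14.5)
blk (array([287.3, 254.2]), array([440.0759, -95.8321,  28.8121,  25.0505]), -89.7)
blk (array([314.4, 248.1]), array([ 457.7861, -184.9398,   39.8043,   30.3814]), 17.6)
blk (array([ 40.9, 193.1]), array([628.068 , 699.0203, 212.4912, 182.8452]), -11.6)
bench z 0.0014415297180308474
tester [0.615 0.008 0.05 ] [0.616 0.008 0.042]
plunger [0.599 0.162 0.088] [0.598 0.162 0.091]
b [0.605 0.062 0.05 ] [0.605 0.062 0.048]
b [ 0.615 -0.008  0.05 ] [ 0.617 -0.008  0.039]
b [ 0.622 -0.078  0.05 ] [ 0.623 -0.078  0.045]
stand [ 0.592 -0.3    0.065] [ 0.591 -0.298  0.072]
stylus [ 0.59  -0.301  0.121] [ 0.59  -0.301  0.122]
tray [0.423 0.233 0.012] [0.423 0.234 0.006]
tester (array([668.796 ,  24.0278, 549.0775, 260.7243]), -89.7) 0.050415006222707975
plunger (array([599.1724, 162.5296,  37.6801,  37.2614]), 1.4) [0.59967361 0.16342384 0.08818841] 127
cap (array([ 596.8336, -307.3266,   20.4856,   18.5799]), -86.6) [ 0.59673824 -0.30708012  0.12134335] 41
stand (array([ 695.5778, -273.1581,  258.6088,   76.
[... 341 characters left out ...]
7, -10.0001,  70.4304,  33.5983]), 14.2)
blk (array([428.1, 173.7]), array([590.821 , 684.7809, 298.6766, 208.6514]), -11.5)
bench z 
stylus [ 0.619 -0.301  0.12 ] [ 0.522 -0.324 -0.003]
plunger [0.615 0.158 0.088] [0.614 0.159 0.087]
tester (array([678.7713,  54.381 , 467.4393, 264.0989]), -87.3) 0.049872201924552696
plunger (array([604.5782, 156.3581,  38.9686,  36.1354]), -10.3) [0.60479558 0.15683046 0.08735564] 77
cap (array([ 600.9904, -313.0278,   21.7321,   18.993 ]), -6.6) [ 0.60043929 -0.31308732  0.11892592] 29
stand (array([ 692.9445, -265.398 ,  265.0698,   51.7258]), 27.0) [ 0.62455218 -0.30066904  0.06533834] 102
tray (array([472.0978, 206.0451, 285.3107, 244.3344]), 85.8) 310
```

```bash
R="0.18,0.2,0.02,0,0,-0.05"
python3 -m handwheel '[0.18,0.2,0.02,0,0,-0.05,0.18,0.2,0.02,0,0,-0.05,0.18,0.2,0.02,0,0,-0.05,0.18,0.2,0.02,0,0,-0.06,0.18,0.2,0.02,0,0,0]'
python3 -m handwheel '[0.18,0.2,0.02,0,0,0,0.18,0.2,0.02,0,0,0,0.18,0.2,0.02,0,0,0,0.18,0.2,0.02,0,0,0,0.18,0.2,0.02,0,0,0]'
python3 -m handwheel '[0.18,0.2,0.02,0,0,0,0.18,0.2,0.02,0,0,0,0,0,0,0,0,0]'
python3 - <<'E'
from h import *
print(ctrl.get_state()['eef_pos'])
p,d,c=cam('wrist'); cv2.imwrite('pics/w0.png',p); np.save('pics/w0.npy',d); print(c)
E
```

```text
time: 0.52
eef_pos: [0.355, -0.4866, 0.2648]
tcp_rot: [1.0, -0.001, -0.0, -0.001]
contact_force: [1.2, 0.3, 0.1]
opening: 1.002
finger_force: 0.0
time: 0.93
eef_pos: [0.4901, -0.3364, 0.28]
tcp_rot: [1.0, 0.0, -0.0, -0.0]
contact_force: [0.3, -0.3, -0.1]
opening: 1.003
finger_force: 0.0
time: 1.18
eef_pos: [0.5468, -0.273, 0.2866]
tcp_rot: [1.0, 0.004, 0.001, -0.001]
contact_force: [-0.8, -0.2, 0.3]
opening: 0.999
finger_force: 0.0
[ 0.54680551 -0.27296351  0.28661314]
{'f': np.float64(327.517591012735), 'cx': 251.82805778434516, 'cy': 193.45743772426502, 'R': array([[ 7.92667948e-03, -9.99965914e-01, -2.31043004e-03],
       [-9.49116923e-01, -8.25098676e-03,  3.14815800e-01],
       [-3.14824133e-01, -3.02575690e-04, -9.49149974e-01]]), 't': array([-0.27574446,  0.4644725 ,  0.58755524])}
```

View pics/w0.png

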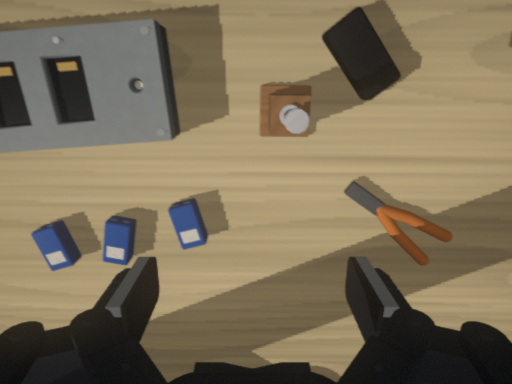

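The wrist view shows the stylus cap at (295,120) above its stand, the reset hole at (138,85), a bay at (70,90), and the three blocks at (55,245), (119,240) and (188,224).

```bash
cat >> h.py <<'E'
def zone(W,x0,x1,y0,y1,z0,z1):
    m=(W[...,0]>x0)&(W[...,0]<x1)&(W[...,1]>y0)&(W[...,1]<y1)&(W[...,2]>z0)&(W[...,2]<z1); return W[m]
E
python3 - <<'E'
from h import *
c=imaging.get_calibration('wrist'); c=dict(f=192/np.tan(np.radians(c['fovy'])/2),cx=c['cx'],cy=c['cy'],R=np.array(c['R']),t=np.array(c['t']))
p=cv2.imread('pics/w0.png'); d=np.load('pics/w0.npy'); W=cloud(c,d)
print('bench',np.median(W[180:200,250:330,2]))
q=zone(W,.5,.7,-.4,-.22,.115,.13); print('cap',rect(q[:,:2]*1000),q.mean(0),len(q))
q=zone(W,.5,.7,-.4,-.22,.06,.069); print('stand',rect(q[:,:2]*1000),len(q))
q=zone(W,.5,.7,-.4,-.22,.006,.013); print('foot',rect(q[:,:2]*1000),len(q))
q=zone(W,.48,.75,-.2,.2,.046,.054); print('tester',rect(q[:,:2]*1000),np.median(q[:,2]))
print('reset',onplane(c,138,85,.046),onplane(c,295,120,.121),W[120,295])
for b in blocks(p,c,lo=(100,100,30)): print(b)
E
```

```text
bench 5.5443519608239584e-05
cap (array([ 597.0958, -311.5357,   21.0316,   20.4837]), 89.6) [ 0.59728122 -0.31147913  0.1208676 ] 498
stand (array([ 596.6514, -311.8961,   40.294 ,   39.4809]), -89.8) 953
foot (array([ 598.9184, -340.8373,  198.4201,  117.186 ]), 0.4) 1032
tester (array([620.1936, -83.7545, 193.316 , 120.3618]), -85.4) 0.04952516733286596
reset [ 0.62473287 -0.15356094  0.046     ] [ 0.59724278 -0.31136856  0.121     ] [ 0.59721601 -0.31140276  0.12073573]
(array([ 53.5, 250.6]), array([420.3212, -13.3008,  57.2597,  30.7348]), 17.4)
(array([116.2, 242.9]), array([428.277 , -98.4953,  57.6046,  31.2652]), -10.1)
(array([186.7, 225.8]), array([ 453.5059, -191.7033,   57.4306,   30.6038]), 15.4)
```

```bash
python3 -m handwheel '[0.112,-0.086,-0.15,0,0,0,0.112,-0.086,-0.15,0,0,0,0.111,-0.085,-0.15,0,0,0,0,0,0,0,0,0]' 0.5 50
python3 -m handwheel '[0,0,-0.2,0,0,0,0,0,-0.2,0,0,0,0,0,-0.2,0,0,0,0,0,-0.2,0,0,0,0,0,0,0,0,0]'
```

```text
time: 1.57
eef_pos: [0.5918, -0.318, 0.2107]
tcp_rot: [1.0, -0.0, -0.004, -0.003]
contact_force: [-1.2, -0.1, -1.4]
opening: 0.503
finger_force: 0.0
time: 1.98
eef_pos: [0.5885, -0.3149, 0.0913]
tcp_rot: [1.0, -0.0, -0.006, -0.004]
contact_force: [-1.5, 0.5, -1.7]
opening: 0.503
finger_force: 0.0
```

```bash
python3 -m handwheel '[0,0,0,0,0,0,0,0,0,0,0,0]'; python3 -m handwheel '[0,0,0,0,0,0]'; python3 -m handwheel '[0,0,0,0,0,0]'
```

```text
time: 2.15
eef_pos: [0.594, -0.3181, 0.101]
tcp_rot: [1.0, 0.0, 0.001, 0.001]
contact_force: [0.0, 0.1, -1.0]
opening: 0.5
finger_force: 0.0
time: 2.23
eef_pos: [0.5948, -0.3184, 0.1024]
tcp_rot: [1.0, 0.0, 0.002, 0.002]
contact_force: [-0.4, -0.3, 0.7]
opening: 0.497
finger_force: 0.0
time: 2.32
eef_pos: [0.5948, -0.3181, 0.1022]
tcp_rot: [1.0, 0.0, 0.002, 0.002]
contact_force: [-0.9, -0.2, 0.5]
opening: 0.504
finger_force: 0.0
```

Run:
```python
from h import *
p,d,c=cam('wrist'); cv2.imwrite('pics/w1.png',p); W=cloud(c,d)
q=zone(W,.5,.7,-.4,-.25,.118,.13); print('cap',rect(q[:,:2]*1000),q.mean(0),len(q))
q=zone(W,.5,.7,-.4,-.25,.06,.069); print('stand',rect(q[:,:2]*1000),len(q))
print(ctrl.get_state()['eef_pos'], proj(c,[.597,-.3115,.121]))
p,d,c=cam('top');W=cloud(c,d)
q=zone(W,.5,.8,-.2,.2,.047,.053)
```

```text
cap (array([ 596.8699, -313.6466,   94.2553,   26.7261]), -89.9) [ 0.60037273 -0.31250699  0.12244136] 4177
stand (array([ 599.2494, -309.2153,   40.856 ,   40.2618]), -0.4) 3460
[ 0.59463039 -0.31787786  0.10168807] (np.float64(236.97767123611496), np.float64(303.071239818707))
```

View pics/w1.png

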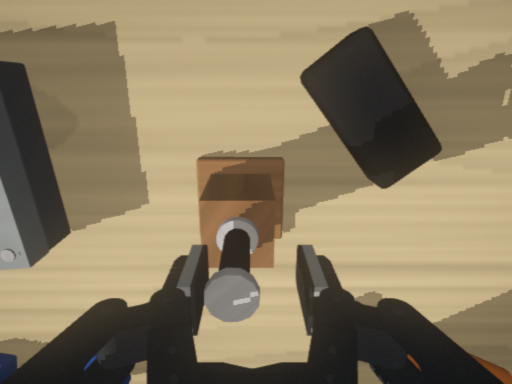

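The stylus cap is at (232,295) and its collar at (237,238). The mid-line between the fingers is at u≈252, so I need to shift about 9 mm in +y and 5 mm in +x.

```bash
python3 -m handwheel '[0.033,0.06,-0.04,0,0,0,0,0,0,0,0,0,0,0,0,0,0,0]'
python3 -m handwheel '[0,0,0,0,0,0,0,0,0,0,0,0,0,0,0,0,0,0,0,0,0,0,0,0]' 0 60
python3 -m handwheel '[0,0,0,0,0,0,0,0,0,0,0,0,0,0,0,0,0,0,0,0,0,0,0,0]'
```

```text
time: 2.67
eef_pos: [0.5984, -0.3069, 0.0922]
tcp_rot: [1.0, 0.001, -0.001, -0.0]
contact_force: [0.1, -0.4, -0.5]
opening: 0.495
finger_force: 0.0
time: 3.0
eef_pos: [0.5984, -0.308, 0.0927]
tcp_rot: [1.0, 0.0, -0.0, -0.0]
contact_force: [-0.3, 0.2, -1.2]
opening: 0.186
finger_force: 58.1
time: 3.33
eef_pos: [0.5984, -0.308, 0.0928]
tcp_rot: [1.0, 0.0, -0.0, -0.0]
contact_force: [-0.2, -0.8, -0.1]
opening: 0.182
finger_force: 58.1
```

```bash
python3 -m handwheel '[0,0,0.15,0,0,0,0,0,0.2,0,0,0,0,0,0.2,0,0,0,0,0,0.1,0,0,0,0,0,0.1,0,0,0]'
python3 -m handwheel '[-0.03,0.23,0,0,0,0,-0.03,0.23,0,0,0,0,-0.03,0.23,0,0,0,0,-0.03,0.23,0,0,0,0,0,0,0,0,0,0]'
python3 -m handwheel '[0,0,0,0,0,0,0,0,0,0,0,0,0,0,0,0,0,0,0,0,0,0,0,0]'
python3 - <<'E'
from h import *
print(ctrl.get_state()['eef_pos'])
p,d,c=cam('wrist'); cv2.imwrite('pics/w2.png',p); np.save('pics/w2.npy',d); W=cloud(c,d)
np.savez('pics/c2.npz',**c)
q=zone(W,.48,.75,-.2,.03,.047,.053); print('tester',rect(q[:,:2]*1000),np.median(q[:,2]))
E
```

```text
time: 3.75
eef_pos: [0.5989, -0.3082, 0.2075]
tcp_rot: [1.0, 0.0, 0.001, 0.001]
contact_force: [-0.6, -0.2, -1.1]
opening: 0.185
finger_force: 58.1
time: 4.17
eef_pos: [0.5789, -0.1642, 0.2038]
tcp_rot: [1.0, 0.003, -0.002, -0.002]
contact_force: [-0.2, 0.1, -0.8]
opening: 0.189
finger_force: 58.2
time: 4.5
eef_pos: [0.5805, -0.1711, 0.2051]
tcp_rot: [1.0, -0.0, -0.0, 0.0]
contact_force: [-0.5, -0.6, -0.4]
opening: 0.19
finger_force: 58.2
[ 0.58051333 -0.171118    0.20505729]
tester (array([621.3571, -71.3226, 211.6642, 120.4043]), -85.4) 0.050381238990144614
```

View pics/w2.png

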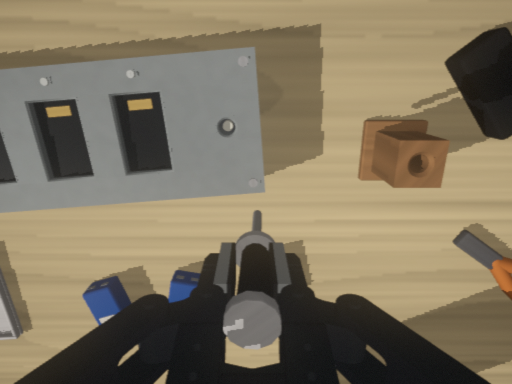

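The wrist view shows the reset hole at (227,127), the stylus tip at (258,212), bays at (141,132) and (63,138), and the empty stand hole at (421,163).

Run:
```python
from h import *
c=dict(np.load('pics/c2.npz')); p=cv2.imread('pics/w2.png'); W=cloud(c,np.load('pics/w2.npy'))
print('tip proj',proj(c,[.5805,-.1711,.127]), 'tip at z',onplane(c,258,211,.127))
g=p[105:150,205:250]; print('rst ring',onplane(c,227,127,.05),onplane(c,227,127,.042))
hsv=cv2.cvtColor(p,cv2.COLOR_BGR2HSV)
for (u,v) in((141,132),(63,138)): print(onplane(c,u,v,.05))
g=cv2.cvtColor(p,cv2.COLOR_BGR2GRAY); m=((g<60)*255).astype(np.uint8); m[220:]=0; m[:60]=0; m[:,300:]=0
for k in cv2.findContours(m,cv2.RETR_EXTERNAL,cv2.CHAIN_APPROX_NONE)[0]:
    if cv2.contourArea(k)>300: print(rect(np.array([onplane(c,*x,.05)[:2] for x in k[:,0].astype(float)])*1000))
cc=np.array([(0,0)]);
hc=cv2.HoughCircles(cv2.medianBlur(g[100:155,200:255],3),cv2.HOUGH_GRADIENT,1,20,param1=80,param2=12,minRadius=5,maxRadius=14);print(hc)
```

```text
tip proj (np.float64(253.14089957809563), np.float64(213.3298348650003)) tip at z [ 0.58216053 -0.17431741  0.127     ]
rst ring [ 0.62762833 -0.14934408  0.05      ] [ 0.62664266 -0.14874441  0.042     ]
[ 0.62347233 -0.07653113  0.05      ]
[ 0.61842656 -0.00965389  0.05      ]
(array([599.6642,  42.3037,  42.672 ,  12.0566]), -13.7)
(array([616.9482,  -8.2587,  64.1665,  37.9176]), 4.6)
(array([622.5814, -77.851 ,  64.0553,  37.679 ]), 4.8)
[[[25.5 26.5  9.6]]]
```

```bash
python3 -m handwheel '[0.1,0.05,-0.11,0,0,0,0.1,0.05,-0.11,0,0,0,0.1,0.05,-0.11,0,0,0,0,0,-0.08,0,0,0,0,0,0,0,0,0]'
python3 -m handwheel '[0,0,0,0,0,0,0,0,0,0,0,0,0,0,0,0,0,0]'
python3 - <<'E'
from h import *
print(ctrl.get_state()['eef_pos'])
p,d,c=cam('wrist'); cv2.imwrite('pics/w3.png',cv2.resize(p[130:330,150:350],None,fx=2.5,fy=2.5)); np.savez('pics/c3.npz',**c)
E
```

```text
time: 4.97
eef_pos: [0.6237, -0.1472, 0.1398]
tcp_rot: [1.0, 0.001, -0.003, -0.001]
contact_force: [-1.2, 0.2, -1.0]
opening: 0.189
finger_force: 58.2
time: 5.22
eef_pos: [0.6257, -0.1483, 0.1454]
tcp_rot: [1.0, 0.0, 0.001, 0.0]
contact_force: [0.3, -0.0, -0.8]
opening: 0.185
finger_force: 58.2
[ 0.62574317 -0.14828424  0.14536844]
```

View pics/w3.png

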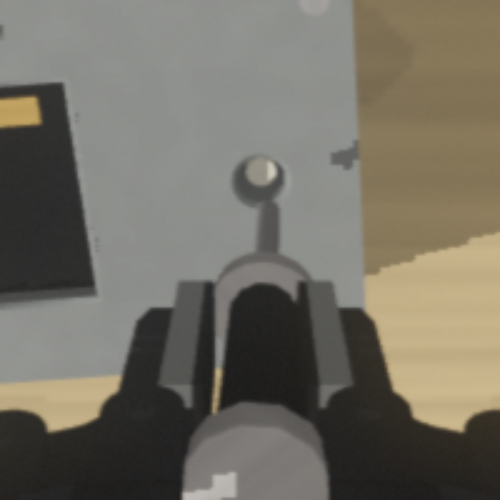

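The tip is at crop (268,203), which is pixel (257,211). The hole is at crop (258,181), which is pixel (253,202).

Run:
```python
from h import *
c=dict(np.load('pics/c3.npz'))
print(onplane(c,257.2,210.8,.0676),onplane(c,253.2,202.4,.05))
```

```text
[ 0.62783702 -0.15103921  0.0676    ] [ 0.6273631  -0.14847989  0.05      ]
```

```bash
python3 -m handwheel '[0,0.017,0,0,0,0,0,0,-0.06,0,0,0,0,0,-0.07,0,0,0,0,0,0,0,0,0,0,0,0,0,0,0]'
python3 -m handwheel '[0,0,-0.03,0,0,0,0,0,0,0,0,0,0,0,0,0,0,0]'
python3 -m handwheel '[0,0,-0.02,0,0,0,0,0,0,0,0,0,0,0,0,0,0,0]'
python3 -m handwheel '[0,0,-0.015,0,0,0,0,0,0,0,0,0,0,0,0,0,0,0]'
```

```text
time: 5.68
eef_pos: [0.6245, -0.1445, 0.1225]
tcp_rot: [1.0, 0.0, -0.001, -0.001]
contact_force: [0.3, 1.0, -0.7]
opening: 0.188
finger_force: 58.2
time: 5.93
eef_pos: [0.6255, -0.1449, 0.1198]
tcp_rot: [1.0, 0.0, -0.0, -0.0]
contact_force: [0.1, 0.3, 0.2]
opening: 0.185
finger_force: 58.2
time: 6.18
eef_pos: [0.6258, -0.145, 0.1174]
tcp_rot: [1.0, 0.0, 0.0, 0.0]
contact_force: [0.1, 0.2, 2.6]
opening: 0.188
finger_force: 58.1
time: 6.43
eef_pos: [0.6259, -0.145, 0.1152]
tcp_rot: [1.0, 0.0, 0.001, 0.0]
contact_force: [-0.2, -0.1, 3.6]
opening: 0.185
finger_force: 58.1
```

```bash
python3 -m handwheel '[0,0,-0.013,0,0,0,0,0,0,0,0,0,0,0,0,0,0,0]'
python3 -m handwheel '[0,0,-0.01,0,0,0,0,0,0,0,0,0,0,0,0,0,0,0]'
```

```text
time: 6.68
eef_pos: [0.6269, -0.1452, 0.115]
tcp_rot: [1.0, 0.0, 0.002, 0.0]
contact_force: [-0.5, 0.8, 7.9]
opening: 0.185
finger_force: 58.1
time: 6.93
eef_pos: [0.6277, -0.1454, 0.1148]
tcp_rot: [1.0, 0.0, 0.003, 0.001]
contact_force: [0.7, 1.0, 10.2]
opening: 0.191
finger_force: 57.9
```

```bash
python3 -m handwheel '[0,0,0.1,0,0,0,0,0,0.2,0,0,0,0,0,0.2,0,0,0,0,0,0.1,0,0,0,0,0,0,0,0,0]'
python3 -m handwheel '[-0.045,-0.215,0,0,0,0,-0.045,-0.215,0,0,0,0,-0.045,-0.215,0,0,0,0,-0.045,-0.215,0,0,0,0,-0.01,-0.215,0,0,0,0]'
python3 -m handwheel '[0,0,0,0,0,0,0,0,0,0,0,0,0,0,0,0,0,0,0,0,0,0,0,0]'
python3 - <<'E'
from h import *
print(ctrl.get_state()['eef_pos'])
p,d,c=cam('wrist'); cv2.imwrite('pics/w4.png',p[100:340,130:390]); np.savez('pics/c4.npz',**c); W=cloud(c,d)
q=zone(W,.5,.7,-.4,-.25,.06,.069); print('stand',rect(q[:,:2]*1000),len(q))
E
```

```text
time: 7.35
eef_pos: [0.6275, -0.1456, 0.2057]
tcp_rot: [1.0, 0.001, 0.004, 0.001]
contact_force: [1.4, 0.8, -0.3]
opening: 0.189
finger_force: 59.8
time: 7.77
eef_pos: [0.595, -0.3067, 0.198]
tcp_rot: [1.0, 0.0, -0.002, -0.001]
contact_force: [1.7, 0.3, 0.6]
opening: 0.188
finger_force: 59.9
time: 8.1
eef_pos: [0.5967, -0.3046, 0.1996]
tcp_rot: [1.0, 0.001, -0.001, -0.001]
contact_force: [-0.1, -0.6, -0.5]
opening: 0.19
finger_force: 59.9
[ 0.59670805 -0.30458545  0.19962099]
stand (array([ 599.1851, -309.3203,   40.4206,   39.7623]), -0.4) 2060
```

View pics/w4.png

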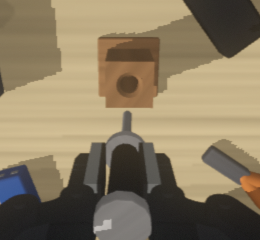

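The tip is at crop (127,112), which is pixel (257,212). The stand hole is at crop (127,86), which is pixel (257,186).

Run:
```python
from h import *
c=dict(np.load('pics/c4.npz'))
print(onplane(c,257,211,.1218),onplane(c,257,186,.065))
```

```text
[ 0.5983421  -0.30698268  0.1218    ] [ 0.5979941  -0.30772893  0.065     ]
```

```bash
python3 -m handwheel '[0.005,-0.013,-0.1,0,0,0,0,0,-0.15,0,0,0,0,0,-0.15,0,0,0,0,0,-0.1,0,0,0,0,0,-0.07,0,0,0]'
python3 -m handwheel '[0,0,-0.06,0,0,0,0,0,-0.03,0,0,0,0,0,-0.02,0,0,0,0,0,0,0,0,0,0,0,0,0,0,0]'
```

```text
time: 8.57
eef_pos: [0.5966, -0.3065, 0.1121]
tcp_rot: [1.0, 0.001, -0.002, -0.001]
contact_force: [0.2, 0.7, -1.2]
opening: 0.185
finger_force: 59.9
time: 8.98
eef_pos: [0.5982, -0.3085, 0.1001]
tcp_rot: [1.0, 0.0, 0.001, 0.0]
contact_force: [0.2, 0.6, -0.0]
opening: 0.181
finger_force: 59.9
```

Lowering the last ~7 mm, then releasing.

```bash
python3 -m handwheel '[0,0,-0.02,0,0,0,0,0,-0.015,0,0,0,0,0,0,0,0,0,0,0,0,0,0,0]'
python3 -m handwheel '[0,0,0,0,0,0,0,0,0,0,0,0,0,0,0,0,0,0,0,0,0,0,0,0]' 0.5
python3 -m handwheel '[0,0,0.15,0,0,0,0,0,0.2,0,0,0,0,0,0.2,0,0,0,0,0,0.2,0,0,0,-0.1,0.1,0.2,0,0,0]'
python3 -m handwheel '[-0.2,0.2,0.1,0,0,0,-0.2,0.2,0,0,0,0,-0.2,0.2,0,0,0,0,0,0,0,0,0,0,0,0,0,0,0,0]'
python3 -m handwheel '[0,0,0,0,0,0,0,0,0,0,0,0,0,0,0,0,0,0]' 1
python3 - <<'E'
from h import *
print(ctrl.get_state()['eef_pos'])
p,d,c=cam('wrist'); cv2.imwrite('pics/w5.png',p); np.savez('pics/c5.npz',**c); W=cloud(c,d); np.save('pics/w5.npy',W)
for b in blocks(p,c,lo=(100,100,30)): print(b)
q=zone(W,.5,.7,-.4,-.22,.115,.13); print('cap',rect(q[:,:2]*1000),q.mean(0),len(q))
E
```

```text
time: 9.32
eef_pos: [0.5976, -0.3081, 0.0939]
tcp_rot: [1.0, 0.0, -0.0, -0.0]
contact_force: [0.2, -0.0, 0.9]
opening: 0.188
finger_force: 59.9
time: 9.65
eef_pos: [0.5978, -0.3082, 0.0941]
tcp_rot: [1.0, 0.0, 0.0, 0.0]
contact_force: [0.8, 0.8, -0.7]
opening: 0.5
finger_force: 0.0
time: 10.07
eef_pos: [0.5837, -0.2948, 0.2381]
tcp_rot: [1.0, -0.0, 0.001, 0.001]
contact_force: [-0.4, -0.0, 0.5]
opening: 0.502
finger_force: 0.0
time: 10.48
eef_pos: [0.4943, -0.2046, 0.2497]
tcp_rot: [1.0, 0.001, -0.0, -0.0]
contact_force: [0.5, -0.3, 0.7]
opening: 0.497
finger_force: 0.0
time: 10.73
eef_pos: [0.4971, -0.2075, 0.2509]
tcp_rot: [1.0, 0.0, 0.001, 0.0]
contact_force: [-0.2, -0.5, 0.8]
opening: 0.904
finger_force: 0.0
[ 0.49713129 -0.20753808  0.25088057]
(array([ 81.1, 225.5]), array([422.1469,  -8.7749,  57.8841,  31.0307]), 17.8)
(array([153.9, 218.8]), array([430.6268, -94.017 ,  57.6901,  31.7204]), -10.6)
(array([234.7, 198.3]), array([ 455.6123, -187.729 ,   57.8223,   31.6171]), 15.4)
cap (array([ 597.9024, -308.4076,   21.2729,   21.0386]), 29.2) [ 0.59801661 -0.30773334  0.12119755] 823
```

View pics/w5.png

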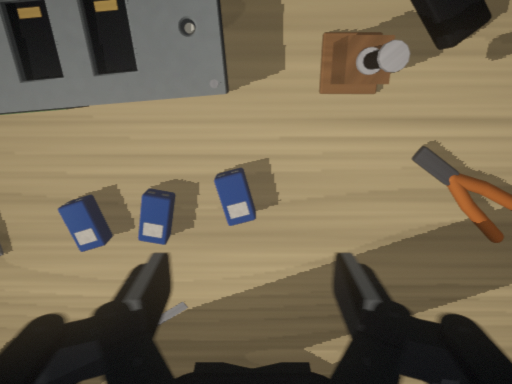

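The stylus is home in its stand, with its cap at (393,55). The blocks are clean at (84,222), (156,216) and (235,197). I'll pick the right one first.

```bash
python3 -m handwheel '[-0.1,0.044,-0.2,0,0,0.06,-0.1,0.044,-0.2,0,0,0.06,-0.077,0.044,-0.2,0,0,0.051,0,0,-0.15,0,0,0,0,0,0,0,0,0]' 0.75
python3 -m handwheel '[0,0,-0.2,0,0,0,0,0,-0.2,0,0,0,0,0,-0.15,0,0,0,0,0,-0.08,0,0,0,0,0,-0.03,0,0,0]'
python3 -m handwheel '[0,0,0,0,0,0,0,0,0,0,0,0,0,0,0,0,0,0]'
```

```text
time: 11.2
eef_pos: [0.4514, -0.1849, 0.1324]
tcp_rot: [0.991, 0.134, -0.004, -0.004]
contact_force: [-0.1, 0.4, -0.7]
opening: 0.746
finger_force: 0.0
time: 11.62
eef_pos: [0.4548, -0.187, 0.0377]
tcp_rot: [0.991, 0.134, -0.001, -0.001]
contact_force: [-0.2, 0.2, 0.3]
opening: 0.749
finger_force: 0.0
time: 11.87
eef_pos: [0.456, -0.1876, 0.0406]
tcp_rot: [0.991, 0.134, 0.001, 0.001]
contact_force: [0.3, -0.3, 0.4]
opening: 0.75
finger_force: 0.0
```

```bash
python3 -m handwheel '[0,0,-0.063,0,0,0,0,0,0,0,0,0,0,0,0,0,0,0]'
python3 -m handwheel '[0,0,0,0,0,0,0,0,0,0,0,0,0,0,0,0,0,0,0,0,0,0,0,0]' 0.2 50
python3 -m handwheel '[0,0,0.05,0,0,0,0,0,0.1,0,0,0,0,0,0.2,0,0,0,0,0,0.2,0,0,0,0,0,0,0,0,0]'
```

```text
time: 12.12
eef_pos: [0.4542, -0.1864, 0.0292]
tcp_rot: [0.991, 0.134, -0.0, -0.0]
contact_force: [0.3, 0.3, 0.9]
opening: 0.747
finger_force: 0.0
time: 12.45
eef_pos: [0.4549, -0.1869, 0.0298]
tcp_rot: [0.991, 0.134, 0.0, 0.0]
contact_force: [0.0, -0.4, 2.7]
opening: 0.386
finger_force: 50.8
time: 12.87
eef_pos: [0.4578, -0.1886, 0.1181]
tcp_rot: [0.991, 0.134, 0.004, 0.004]
contact_force: [0.8, -1.4, 0.7]
opening: 0.381
finger_force: 50.4
```

```bash
python3 -m handwheel '[0.222,0.147,0,0,0,-0.024,0.222,0.147,0,0,0,-0.024,0.222,0.147,0,0,0,-0.024,0.222,0.147,0,0,0,-0.024,0.222,0.147,0,0,0,-0.023]'
python3 -m handwheel '[0,0,0,0,0,0,0,0,0,0,0,0,0,0,0,0,0,0,0,0,0,0,0,0]'
python3 - <<'E'
from h import *
print(ctrl.get_state()['eef_pos'])
p,d,c=cam('wrist'); cv2.imwrite('pics/w6.png',p); np.savez('pics/c6.npz',**c); W=cloud(c,d); np.save('pics/w6.npy',W)
for b in blocks(p,c,z=.118-.03+.026,lo=(100,100,30)): print(b)
E
```

```text
time: 13.28
eef_pos: [0.6218, -0.0749, 0.1113]
tcp_rot: [0.999, 0.04, -0.001, -0.0]
contact_force: [0.3, -1.1, -1.0]
opening: 0.382
finger_force: 50.4
time: 13.62
eef_pos: [0.6197, -0.0767, 0.1112]
tcp_rot: [0.999, 0.041, -0.001, -0.0]
contact_force: [0.1, 0.1, -0.7]
opening: 0.381
finger_force: 50.3
[ 0.61969168 -0.07673626  0.11117334]
(array([148. , 375.9]), array([564.7783, -29.6291,  10.1952,   7.8309]), -4.3)
(array([251.8, 262.5]), array([627.8925, -75.2057,  61.8333,  31.4922]), 4.6)
```

View pics/w6.png

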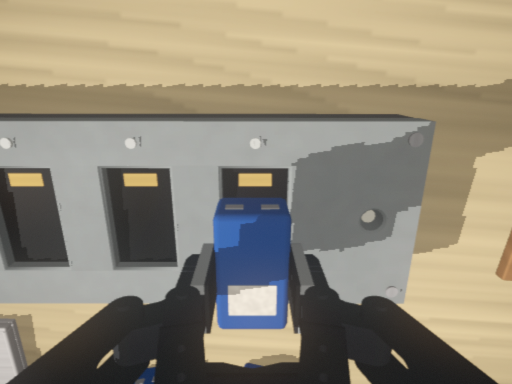

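The held block's top face spans rows ~211–327, columns 216–290. The bay's far rim is at row 168, columns 219–288.

Run:
```python
from h import *
c=dict(np.load('pics/c6.npz')); W=np.load('pics/w6.npy')
for v in (199,205,211,327): print('blk',v,onplane(c,252,v,.107).round(4),W[v,252].round(4))
print('far',onplane(c,219,168,.05).round(4),onplane(c,288,168,.05).round(4))
for u,v in((106,168),(170,168),(122,264),(177,264)): print(onplane(c,u,v,.05).round(4))
print('blk l/r',onplane(c,215,265,.107).round(4),onplane(c,288,265,.107).round(4))
q=zone(W,.55,.68,-.12,-.03,.104,.112); print(rect(q[:,:2]*1000),np.median(q[:,2]))
```

```text
blk 199 [ 0.6558 -0.0729  0.107 ] [ 0.6487 -0.0735  0.087 ]
blk 205 [ 0.6531 -0.0731  0.107 ] [ 0.649  -0.0735  0.0958]
blk 211 [ 0.6505 -0.0734  0.107 ] [ 0.6487 -0.0735  0.1027]
blk 327 [ 0.5911 -0.0783  0.107 ] [ 0.592  -0.0782  0.108 ]
far [ 0.6531 -0.0539  0.05  ] [ 0.6564 -0.0939  0.05  ]
[0.6477 0.0115 0.05  ]
[ 0.6507 -0.0255  0.05  ]
[0.5846 0.005  0.05  ]
[ 0.5875 -0.0302  0.05  ]
blk l/r [ 0.6234 -0.0591  0.107 ] [ 0.626  -0.0915  0.107 ]
(array([619.2503, -75.638 ,  60.2348,  60.1517]), 4.3) 0.10758084795700176
```

```bash
python3 -m handwheel '[0.017,-0.008,0,0,0,0,0,0,-0.07,0,0,0,0,0,-0.07,0,0,0,0,0,0,0,0,0,0,0,0,0,0,0]'
python3 -m handwheel '[0,0,-0.05,0,0,0,0,0,-0.03,0,0,0,0,0,0,0,0,0,0,0,0,0,0,0]'
```

```text
time: 14.08
eef_pos: [0.6221, -0.0774, 0.0889]
tcp_rot: [0.999, 0.041, -0.002, -0.001]
contact_force: [0.2, 0.4, -1.1]
opening: 0.381
finger_force: 50.3
time: 14.42
eef_pos: [0.6232, -0.0774, 0.0782]
tcp_rot: [0.999, 0.041, -0.001, -0.0]
contact_force: [-0.5, -0.1, -0.5]
opening: 0.383
finger_force: 50.3
```

```bash
python3 -m handwheel '[0,0,-0.03,0,0,0,0,0,0,0,0,0,0,0,0,0,0,0]'
python3 -m handwheel '[0,0,0,0,0,0,0,0,0,0,0,0,0,0,0,0,0,0]' 0.6
python3 -m handwheel '[0,0,0.1,0,0,0,0,0,0.2,0,0,0,-0.1,0,0.2,0,0,0,-0.2,0,0.15,0,0,0,-0.2,0,0.15,0,0,0]'
python3 -m handwheel '[-0.2,0,0.15,0,0,0,-0.2,0,0.15,0,0,0,0,0,0,0,0,0,0,0,0,0,0,0,0,0,0,0,0,0]' 0.75
python3 - <<'E'
from h import *
print(ctrl.get_state()['eef_pos'])
p,d,c=cam('wrist'); cv2.imwrite('pics/w7.png',p); np.savez('pics/c7.npz',**c); W=cloud(c,d); np.save('pics/w7.npy',W)
for b in blocks(p,c,lo=(100,100,30)): print(b)
for b in blocks(p,c,z=.068,lo=(100,100,30)): print(b)
q=zone(W,.55,.68,-.12,-.03,.06,.09); print(rect(q[:,:2]*1000),np.percentile(q[:,2],[5,50,95]))
E
```

```text
time: 14.67
eef_pos: [0.6234, -0.0775, 0.0741]
tcp_rot: [0.999, 0.041, -0.0, -0.0]
contact_force: [-0.1, 0.6, -1.1]
opening: 0.383
finger_force: 50.3
time: 14.92
eef_pos: [0.6239, -0.0776, 0.0748]
tcp_rot: [0.999, 0.041, 0.0, 0.0]
contact_force: [-0.1, 0.8, 0.3]
opening: 0.599
finger_force: 0.0
time: 15.33
eef_pos: [0.5486, -0.0778, 0.1964]
tcp_rot: [0.999, 0.042, 0.001, 0.0]
contact_force: [0.5, -0.7, 0.6]
opening: 0.597
finger_force: 0.0
time: 15.75
eef_pos: [0.4887, -0.0776, 0.2394]
tcp_rot: [0.999, 0.041, 0.0, 0.0]
contact_force: [-0.1, 0.3, -0.4]
opening: 0.752
finger_force: 0.0
[ 0.48871793 -0.0776039   0.23940408]
(array([185.6, 217.8]), array([422.3225,  -8.5702,  57.8459,  31.3427]), 17.7)
(array([261.6, 216. ]), array([431.0199, -92.2223,  57.6274,  33.1751]), -10.5)
(array([262.6,  29.8]), array([616.9705, -76.3658,  52.3177,  38.9378]), 4.7)
(array([185.6, 217.8]), array([440.6736, -16.2051,  50.6476,  27.4424]), 17.7)
(array([261.6, 216. ]), array([448.2886, -89.4476,  50.4561,  29.0467]), -10.5)
(array([262.6,  29.8]), array([611.0994, -75.5642,  45.8074,  34.0923]), 4.7)
(array([611.6633, -75.3281,  45.3919,  33.8258]), 4.6) [0.06675163 0.06847481 0.06983509]
```

View pics/w7.png

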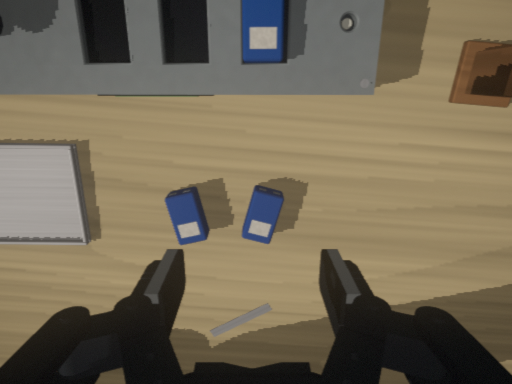

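Block one sits flat in bay0, its top at z≈0.068 (pixel (263,30)). Next I'll pick the middle block at (262,214).

```bash
python3 -m handwheel '[-0.13,-0.033,-0.2,0,0,-0.06,-0.13,-0.033,-0.2,0,0,-0.06,-0.125,-0.034,-0.2,0,0,-0.049,0,0,-0.15,0,0,0,0,0,0,0,0,0]' 0.75
python3 -m handwheel '[0,0,-0.2,0,0,0,0,0,-0.2,0,0,0,0,0,-0.15,0,0,0,0,0,-0.06,0,0,0,0,0,0,0,0,0]'
python3 -m handwheel '[0,0,0,0,0,0,0,0,0,0,0,0,0,0,0,0,0,0]'
```

```text
time: 16.22
eef_pos: [0.4264, -0.0907, 0.1201]
tcp_rot: [0.996, -0.092, -0.007, -0.002]
contact_force: [-1.0, -0.0, -0.9]
opening: 0.747
finger_force: 0.0
time: 16.63
eef_pos: [0.4301, -0.0919, 0.0335]
tcp_rot: [0.996, -0.091, -0.002, -0.001]
contact_force: [-1.9, -0.4, 0.1]
opening: 0.75
finger_force: 0.0
time: 16.88
eef_pos: [0.4324, -0.0932, 0.0371]
tcp_rot: [0.996, -0.091, 0.002, 0.001]
contact_force: [-0.8, 0.5, 0.5]
opening: 0.748
finger_force: 0.0
```

```bash
python3 -m handwheel '[0,0,-0.045,0,0,0,0,0,0,0,0,0,0,0,0,0,0,0]'
python3 -m handwheel '[0,0,0,0,0,0,0,0,0,0,0,0,0,0,0,0,0,0,0,0,0,0,0,0]' 0.2 50
python3 -m handwheel '[0,0,0.05,0,0,0,0,0,0.1,0,0,0,0,0,0.2,0,0,0,0,0,0.2,0,0,0,0,0,0,0,0,0]'
```

```text
time: 17.13
eef_pos: [0.4307, -0.0925, 0.0286]
tcp_rot: [0.996, -0.091, -0.0, -0.0]
contact_force: [0.3, -0.4, 0.2]
opening: 0.75
finger_force: 0.0
time: 17.47
eef_pos: [0.4312, -0.0928, 0.029]
tcp_rot: [0.996, -0.091, 0.001, 0.0]
contact_force: [0.7, -0.6, 1.6]
opening: 0.386
finger_force: 50.6
time: 17.88
eef_pos: [0.4343, -0.0941, 0.117]
tcp_rot: [0.996, -0.091, 0.005, 0.002]
contact_force: [0.8, -0.1, -0.1]
opening: 0.389
finger_force: 50.3
```

```bash
python3 -m handwheel '[0.2,0.095,0.02,0,0,0.034,0.21,0.095,0.02,0,0,0.034,0.21,0.095,0,0,0,0.034,0.21,0.095,0,0,0,0.034,0.21,0.095,0,0,0,0.033]'
python3 -m handwheel '[0.197,0.093,0,0,0,0,0,0,0,0,0,0,0,0,0,0,0,0,0,0,0,0,0,0,0,0,0,0,0,0]'
python3 - <<'E'
from h import *
print(ctrl.get_state()['eef_pos'])
p,d,c=cam('wrist'); cv2.imwrite('pics/w8.png',p); np.savez('pics/c8.npz',**c); W=cloud(c,d)
q=zone(W,.55,.68,-.026,.012,.08,.096); print('end',q[:,0].max(),len(q))
q=zone(W,.57,.68,-.05,.04,.1,.115); q=q[q[:,0]>.62]; print('top',q.max(0),q.min(0),np.median(q,0))
print(blocks(p,c,z=.115,lo=(100,100,30)))
E
```

```text
time: 18.3
eef_pos: [0.5875, -0.0202, 0.1162]
tcp_rot: [0.999, 0.043, -0.001, -0.0]
contact_force: [-0.5, -1.2, -0.4]
opening: 0.383
finger_force: 50.2
time: 18.72
eef_pos: [0.6149, -0.0076, 0.1163]
tcp_rot: [0.999, 0.041, -0.001, -0.0]
contact_force: [-0.7, -0.1, -0.7]
opening: 0.38
finger_force: 50.2
[ 0.61488822 -0.00757862  0.11626326]
end 0.6448071774180082 258
top [0.64517611 0.02084749 0.11499909] [ 0.62000762 -0.0359143   0.10004832] [ 0.63320896 -0.00579711  0.11312106]
[(array([251.7, 264.2]), array([619.8114,  -6.1393,  64.5903,  32.9781]), 4.7), (array([365. , 225.7]), array([642.4893, -51.8763,  47.0618,  27.5568]), 4.7)]
```

View pics/w8.png

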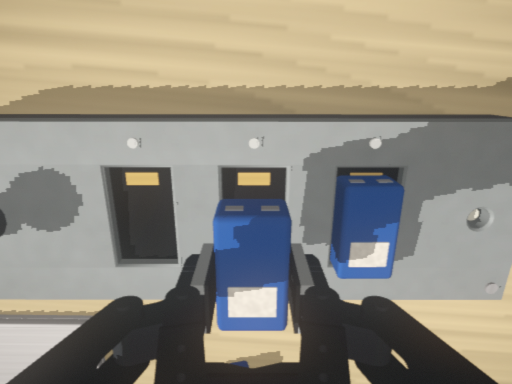

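Block two is held over bay1, whose rim spans columns 219–287. Block one is seated in bay0 at (366,225).

```bash
python3 -m handwheel '[0.02,-0.004,0,0,0,0,0,0,-0.09,0,0,0,0,0,-0.09,0,0,0,0,0,0,0,0,0,0,0,0,0,0,0]'
python3 -m handwheel '[0,0,-0.05,0,0,0,0,0,-0.025,0,0,0,0,0,0,0,0,0,0,0,0,0,0,0]'
python3 -m handwheel '[0,0,-0.03,0,0,0,0,0,0,0,0,0,0,0,0,0,0,0]'
```

```text
time: 19.18
eef_pos: [0.6176, -0.0078, 0.0876]
tcp_rot: [0.999, 0.041, -0.002, -0.001]
contact_force: [1.0, 0.6, -0.7]
opening: 0.389
finger_force: 50.2
time: 19.52
eef_pos: [0.6192, -0.0078, 0.0785]
tcp_rot: [0.999, 0.041, -0.0, -0.0]
contact_force: [-0.1, 1.3, -0.6]
opening: 0.385
finger_force: 50.2
time: 19.77
eef_pos: [0.6192, -0.0079, 0.0741]
tcp_rot: [0.999, 0.041, -0.0, -0.0]
contact_force: [-0.7, -0.9, -0.6]
opening: 0.383
finger_force: 50.3
```

```bash
python3 -m handwheel '[0,0,-0.013,0,0,0,0,0,0,0,0,0,0,0,0,0,0,0]'
python3 -m handwheel '[0,0,0,0,0,0,0,0,0,0,0,0,0,0,0,0,0,0]' 0.6
python3 -m handwheel '[0,0,0.1,0,0,0,0,0,0.2,0,0,0,-0.1,0,0.2,0,0,0,-0.2,0,0.15,0,0,0,-0.2,0,0.15,0,0,0]'
python3 -m handwheel '[-0.2,0,0.1,0,0,0.04,-0.2,0,0.1,0,0,0.05,0,0,0,0,0,0.05,0,0,0,0,0,0,0,0,0,0,0,0]' 0.75
python3 - <<'E'
from h import *
print(ctrl.get_state()['eef_pos'])
p,d,c=cam('wrist'); cv2.imwrite('pics/w9.png',p); np.savez('pics/c9.npz',**c); W=cloud(c,d); np.save('pics/w9.npy',W)
for b in blocks(p,c,lo=(100,100,30)): print(b)
q=zone(W,.55,.68,-.05,.04,.06,.09); print(rect(q[:,:2]*1000),np.percentile(q[:,2],[5,50,95]))
q=zone(W,.35,.55,.08,.45,.009,.016); print('tray',rect(q[:,:2]*1000))
E
```

```text
time: 20.02
eef_pos: [0.6193, -0.0079, 0.0723]
tcp_rot: [0.999, 0.041, -0.0, -0.0]
contact_force: [0.2, 0.4, -1.2]
opening: 0.384
finger_force: 50.3
time: 20.27
eef_pos: [0.6196, -0.008, 0.0728]
tcp_rot: [0.999, 0.041, 0.0, 0.0]
contact_force: [-0.7, 0.4, 0.1]
opening: 0.598
finger_force: 0.0
time: 20.68
eef_pos: [0.5444, -0.0081, 0.1944]
tcp_rot: [0.999, 0.041, 0.001, 0.0]
contact_force: [-0.2, 0.0, 0.5]
opening: 0.604
finger_force: 0.0
time: 21.1
eef_pos: [0.4845, -0.008, 0.223]
tcp_rot: [0.989, 0.15, 0.001, 0.0]
contact_force: [0.1, 0.8, 0.6]
opening: 0.748
finger_force: 0.0
[ 0.48449261 -0.00798537  0.22297811]
(array([234.8, 223. ]), array([422.3275,  -7.2484,  57.9567,  30.7896]), 17.1)
(array([381.1,  45.9]), array([627.1567, -84.9248,  71.3045,  44.0526]), 4.9)
(array([300.7,  29.8]), array([618.5168, -10.4309,  56.5905,  40.5854]), 5.4)
(array([611.972 ,  -7.3951,  47.7803,  34.1919]), 4.6) [0.06649545 0.06847075 0.06981571]
tray (array([427.233 , 181.921 , 132.8496, 120.6314]), -86.0)
```

```bash
python3 -m handwheel '[-0.13,0.005,-0.2,0,0,0,-0.13,0.005,-0.2,0,0,0,-0.117,0.003,-0.2,0,0,0,0,0,-0.15,0,0,0,0,0,-0.15,0,0,0]' 0.75
python3 -m handwheel '[0,0,-0.15,0,0,0,0,0,-0.1,0,0,0,0,0,-0.06,0,0,0,0,0,0,0,0,0,0,0,0,0,0,0]'
python3 -m handwheel '[0,0,0,0,0,0,0,0,0,0,0,0,0,0,0,0,0,0]'
```

```text
time: 21.57
eef_pos: [0.4265, -0.0057, 0.0849]
tcp_rot: [0.989, 0.15, -0.001, -0.001]
contact_force: [0.9, -0.2, 0.7]
opening: 0.748
finger_force: 0.0
time: 21.98
eef_pos: [0.4279, -0.006, 0.0405]
tcp_rot: [0.989, 0.15, -0.001, -0.0]
contact_force: [0.2, 0.2, 0.3]
opening: 0.749
finger_force: 0.0
time: 22.23
eef_pos: [0.4287, -0.0062, 0.0419]
tcp_rot: [0.989, 0.151, 0.001, 0.0]
contact_force: [-0.7, 0.2, 0.2]
opening: 0.752
finger_force: 0.0
```

```bash
python3 -m handwheel '[0,0,-0.083,0,0,0,0,0,0,0,0,0,0,0,0,0,0,0]'
python3 -m handwheel '[0,0,0,0,0,0,0,0,0,0,0,0,0,0,0,0,0,0,0,0,0,0,0,0]' 0.2 50
python3 -m handwheel '[0,0,0.05,0,0,0,0,0,0.1,0,0,0,0,0,0.2,0,0,0,0,0,0.2,0,0,0,0,0,0.05,0,0,0]'
python3 -m handwheel '[0.211,0.076,0,0,0,-0.03,0.211,0.076,0,0,0,-0.03,0.211,0.076,0,0,0,-0.03,0.211,0.076,0,0,0,-0.03,0.211,0.076,0,0,0,-0.021]'
python3 -m handwheel '[0.211,0.077,0,0,0,0,0,0,0,0,0,0,0,0,0,0,0,0,0,0,0,0,0,0,0,0,0,0,0,0]'
python3 - <<'E'
from h import *
print(ctrl.get_state()['eef_pos'])
p,d,c=cam('wrist'); cv2.imwrite('pics/w10.png',p); np.savez('pics/c10.npz',**c); W=cloud(c,d); np.save('pics/w10.npy',W)
q=zone(W,.55,.68,.044,.082,.08,.096); print('end',q[:,0].max(),len(q))
print(blocks(p,c,z=.115,lo=(100,100,30)))
q=zone(W,.55,.7,.13,.2,.082,.094); print('plunger',rect(q[:,:2]*1000),len(q))
E
```

```text
time: 22.48
eef_pos: [0.4275, -0.0059, 0.0285]
tcp_rot: [0.989, 0.151, -0.0, -0.0]
contact_force: [0.1, -0.3, 0.3]
opening: 0.755
finger_force: 0.0
time: 22.82
eef_pos: [0.4286, -0.0062, 0.0293]
tcp_rot: [0.989, 0.151, 0.001, 0.0]
contact_force: [-0.5, 1.1, 3.7]
opening: 0.385
finger_force: 50.8
time: 23.23
eef_pos: [0.4303, -0.0065, 0.1231]
tcp_rot: [0.989, 0.151, 0.004, 0.002]
contact_force: [0.7, -0.1, -0.4]
opening: 0.384
finger_force: 50.2
time: 23.65
eef_pos: [0.5867, 0.0518, 0.1175]
tcp_rot: [0.999, 0.039, -0.001, -0.0]
contact_force: [-0.8, -0.5, 0.3]
opening: 0.388
finger_force: 50.3
time: 24.07
eef_pos: [0.6162, 0.0624, 0.1176]
tcp_rot: [0.999, 0.04, -0.001, -0.0]
contact_force: [0.2, -0.4, -0.6]
opening: 0.384
finger_force: 50.2
[0.61615843 0.062355   0.11764883]
end 0.6395145832117968 229
[(array([251.6, 276.3]), array([614.1609,  63.2223,  66.0613,  33.3166]), 4.7), (array([475.5, 234.6]), array([642.8799, -31.1643,  47.576 ,  33.8976]), 4.7), (array([366.6, 227.7]), array([642.2845,  16.752 ,  46.8697,  28.4384]), 4.6)]
plunger (array([602.8076, 161.3179,  39.3313,  39.2191]), -23.8) 3994
```

View pics/w10.png

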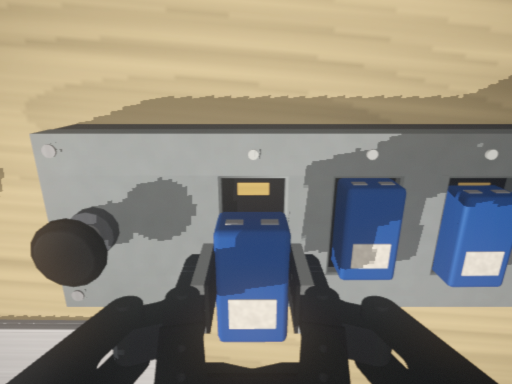

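Block three is held over bay2, whose rim spans columns 219–285. The plunger head is at (70,252) and the other two blocks are seated.

```bash
python3 -m handwheel '[0.017,-0.004,0,0,0,0,0,0,-0.09,0,0,0,0,0,-0.09,0,0,0,0,0,0,0,0,0,0,0,0,0,0,0]'
python3 -m handwheel '[0,0,-0.055,0,0,0,0,0,-0.03,0,0,0,0,0,0,0,0,0,0,0,0,0,0,0]'
python3 -m handwheel '[0,0,-0.04,0,0,0,0,0,0,0,0,0,0,0,0,0,0,0]'
```

```text
time: 24.53
eef_pos: [0.6185, 0.062, 0.089]
tcp_rot: [0.999, 0.04, -0.002, -0.0]
contact_force: [0.4, 0.3, -1.4]
opening: 0.382
finger_force: 50.2
time: 24.87
eef_pos: [0.6199, 0.062, 0.0781]
tcp_rot: [0.999, 0.041, -0.0, -0.0]
contact_force: [-0.6, -0.2, -0.7]
opening: 0.38
finger_force: 50.2
time: 25.12
eef_pos: [0.62, 0.062, 0.0723]
tcp_rot: [0.999, 0.041, -0.0, -0.0]
contact_force: [0.2, 0.3, -1.4]
opening: 0.385
finger_force: 50.3
```

```bash
python3 -m handwheel '[0,0,0,0,0,0,0,0,0,0,0,0,0,0,0,0,0,0]' 0.6
python3 -m handwheel '[0,0,0.1,0,0,0,0,0,0.2,0,0,0,-0.1,0.05,0.2,0,0,0,-0.2,0.05,0.15,0,0,0,-0.2,0.05,0.15,0,0,0]'
python3 -m handwheel '[-0.05,0.05,0.15,0,0,0,-0.05,0.05,0.15,0,0,0,0,0,0,0,0,0,0,0,0,0,0,0,0,0,0,0,0,0]' 0
cat > chk.py <<'E'
from h import *
import sys
print(ctrl.get_state()['eef_pos'],ctrl.get_state()['opening'])
p,d,c=cam('wrist'); cv2.imwrite(f'pics/{sys.argv[1]}.png',p); W=cloud(c,d)
for x,y in((.6226,-.078),(.6172,-.0083),(.6122,.0618)):
    q=zone(W,x-.04,x+.04,y-.025,y+.025,.058,.09); print(len(q), rect(q[:,:2]*1000),np.percentile(q[:,2],[5,50,95])) if len(q) else print(0)
q=zone(W,.55,.68,.12,.2,.07,.095); print('plunger',rect(q[:,:2]*1000),len(q),q[:,2].max()) if len(q) else 0
p,d,c=cam('top'); [print('top',b) for b in blocks(p,c,z=.068)]; cv2.imwrite(f'pics/{sys.argv[1]}t.png',p)
E
python3 chk.py w11
```

```text
time: 25.37
eef_pos: [0.6206, 0.062, 0.0732]
tcp_rot: [0.999, 0.041, 0.001, 0.0]
contact_force: [0.1, -0.2, -1.0]
opening: 0.6
finger_force: 0.0
time: 25.78
eef_pos: [0.5454, 0.0844, 0.1948]
tcp_rot: [0.999, 0.04, 0.001, 0.0]
contact_force: [0.2, -0.2, 0.9]
opening: 0.603
finger_force: 0.0
time: 26.2
eef_pos: [0.5301, 0.0993, 0.237]
tcp_rot: [0.999, 0.041, -0.0, 0.0]
contact_force: [0.4, -0.5, -0.5]
opening: 0.003
finger_force: 0.0
[0.53011723 0.09930482 0.23703318] 0.0031041028617030684
3208 (array([619.0202, -74.0301,  60.5889,  35.4592]), 5.2) [0.06164917 0.0682341  0.06966041]
3098 (array([618.2518,  -6.208 ,  59.6231,  34.1389]), 4.7) [0.06436849 0.06833898 0.06967793]
2936 (array([612.7798,  62.5057,  60.009 ,  34.2595]), 5.3) [0.0664713  0.06837835 0.06969182]
plunger (array([602.4595, 162.0144,  39.0114,  38.9895]), 61.1) 1996 0.09069423424988945
top (array([280.9, 197. ]), array([615.9605, -73.4991,  57.5229,  31.4892]), -0.2)
top (array([259.4, 197.5]), array([613.9694,  -5.5855,  60.1215,  32.434 ]), 3.8)
top (array([ 40.9, 193.4]), array([621.8369, 677.4559, 204.415 , 177.0134]), -11.5)
```

```bash
python3 -m handwheel '[0.161,0.139,-0.12,0,0,0,0.161,0.139,-0.12,0,0,0,0.161,0.138,-0.12,0,0,0,0,0,-0.15,0,0,0,0,0,-0.15,0,0,0]' 0
python3 -m handwheel '[0,0,-0.08,0,0,0,0,0,-0.05,0,0,0,0,0,0,0,0,0,0,0,0,0,0,0,0,0,0,0,0,0]'
```

```text
time: 26.72
eef_pos: [0.6034, 0.1624, 0.1356]
tcp_rot: [0.999, 0.041, -0.001, 0.0]
contact_force: [-0.1, 0.5, 0.6]
opening: 0.001
finger_force: 0.0
time: 27.13
eef_pos: [0.6036, 0.1617, 0.1208]
tcp_rot: [0.999, 0.04, 0.001, -0.0]
contact_force: [-0.4, 0.6, 0.8]
opening: -0.001
finger_force: 0.0
```

```bash
python3 -m handwheel '[0,0,-0.06,0,0,0,0,0,-0.04,0,0,0,0,0,0,0,0,0,0,0,0,0,0,0]'
python3 -m handwheel '[0,0,-0.04,0,0,0,0,0,-0.03,0,0,0,0,0,0,0,0,0,0,0,0,0,0,0]'
python3 -m handwheel '[0,0,-0.02,0,0,0,0,0,0,0,0,0,0,0,0,0,0,0]'
```

```text
time: 27.47
eef_pos: [0.6036, 0.1618, 0.1053]
tcp_rot: [0.999, 0.041, 0.001, 0.0]
contact_force: [0.0, 0.1, 4.2]
opening: -0.001
finger_force: 1.8
time: 27.8
eef_pos: [0.6038, 0.1619, 0.0962]
tcp_rot: [0.999, 0.041, 0.001, 0.0]
contact_force: [-2.5, 0.0, 10.0]
opening: -0.0
finger_force: 4.7
time: 28.05
eef_pos: [0.6038, 0.1619, 0.0937]
tcp_rot: [0.999, 0.041, 0.001, 0.0]
contact_force: [-2.5, -0.9, 10.7]
opening: -0.001
finger_force: 5.5
```

```bash
python3 -m handwheel '[0,0,-0.02,0,0,0,0,0,0,0,0,0,0,0,0,0,0,0]'
python3 -m handwheel '[0,0,-0.015,0,0,0,0,0,0,0,0,0,0,0,0,0,0,0]'
```

```text
time: 28.3
eef_pos: [0.604, 0.1619, 0.0929]
tcp_rot: [0.999, 0.041, 0.001, 0.0]
contact_force: [-6.7, -1.3, 19.4]
opening: -0.004
finger_force: 9.8
time: 28.55
eef_pos: [0.6041, 0.162, 0.0928]
tcp_rot: [0.999, 0.041, 0.0, 0.0]
contact_force: [-11.4, -2.0, 27.7]
opening: -0.002
finger_force: 14.0
```

```bash
for i in 1 2 3 4; do python3 -m handwheel '[0,0,0,0,0,0,0,0,0,0,0,0,0,0,0,0,0,0,0,0,0,0,0,0,0,0,0,0,0,0]' | egrep 'time|eef|contact'; done
python3 chk.py w12
```

```text
time: 28.97
eef_pos: [0.6041, 0.162, 0.0928]
contact_force: [-10.9, -2.2, 28.3]
time: 29.38
eef_pos: [0.6041, 0.162, 0.0928]
contact_force: [-10.6, -1.9, 27.8]
time: 29.8
eef_pos: [0.6041, 0.162, 0.0928]
contact_force: [-10.0, -2.4, 28.4]
time: 30.22
eef_pos: [0.6041, 0.162, 0.0929]
contact_force: [-10.5, -3.3, 28.7]
[0.60413682 0.16198865 0.09286178] -0.0010852377828829535
0
0
8043 (array([612.7792,  62.9545,  60.7485,  34.6966]), 5.1) [0.06073112 0.06815018 0.06932442]
plunger (array([607.8385, 162.0097,  39.2089,  28.9617]), 88.7) 2865 0.09498216941029465
top (array([237.6, 199.9]), array([607.2479,  61.4838,  60.1864,  31.3447]), 0.8)
top (array([259.5, 198.1]), array([612.5855,  -5.3722,  57.7678,  32.3696]), 4.7)
top (array([281.2, 197.1]), array([616.1128, -74.0673,  58.4874,  33.5073]), 3.8)
top (array([ 40.9, 194.2]), array([620.6234, 671.9239, 204.4125, 188.0346]), -11.4)
```

The plunger was held on its stop for over 1.6 s with all three blocks seated. Now I'll lift and look at the tray.

```bash
python3 -m handwheel '[0,0,0.1,0,0,0,0,0,0.2,0,0,0,0,0,0.2,0,0,0,-0.1,0.02,0.2,0,0,0,-0.15,0.04,0.2,0,0,0]'
python3 -m handwheel '[-0.2,0.05,0.15,0,0,0,-0.2,0.05,0.15,0,0,0,-0.15,0.05,0.05,0,0,0,0,0,0,0,0,0,0,0,0,0,0,0]' 0.6
python3 -m handwheel '[0,0,0,0,0,0,0,0,0,0,0,0]'
python3 chk.py w13
python3 - <<'E'
from h import *
p,d,c=cam('wrist'); cv2.imwrite('pics/w13.png',p); W=cloud(c,d); np.save('pics/w13.npy',W)
q=zone(W,.33,.55,.09,.38,.0085,.016); print('tray rim',rect(q[:,:2]*1000))
m=(np.abs(W[...,2]-.004)<.0015)&(W[...,0]<.53)&(W[...,1]>.1)
n,l,s,_=cv2.connectedComponentsWithStats(cv2.morphologyEx(m.astype(np.uint8),cv2.MORPH_OPEN,np.ones((3,3))))
k=1+s[1:,4].argmax(); print('floor',rect(W[l==k][:,:2]*1000),s[k])
E
```

```text
time: 30.73
eef_pos: [0.5653, 0.1703, 0.2215]
tcp_rot: [0.999, 0.04, -0.0, 0.0]
contact_force: [0.6, 0.1, 0.6]
opening: -0.0
finger_force: 0.0
time: 31.15
eef_pos: [0.4819, 0.1937, 0.2735]
tcp_rot: [0.999, 0.041, 0.001, -0.0]
contact_force: [-0.1, 0.3, 0.2]
opening: 0.598
finger_force: 0.0
time: 31.32
eef_pos: [0.4829, 0.1929, 0.2716]
tcp_rot: [0.999, 0.04, -0.001, 0.0]
contact_force: [1.0, 0.4, -0.4]
opening: 0.598
finger_force: 0.0
[0.48285551 0.19291947 0.27158031] 0.5984472357483823
0
3001 (array([618.4311,  -5.8929,  60.0089,  34.6086]), 4.8) [0.06147831 0.06827436 0.06972521]
2837 (array([612.5684,  63.103 ,  59.7854,  34.383 ]), 5.5) [0.06305765 0.06835173 0.0698004 ]
plunger (array([602.3564, 162.3264,  39.0054,  38.9989]), -31.8) 1805 0.09066748136059902
top (array([237.5, 199.4]), array([607.4511,  63.3349,  59.9001,  32.7298]), 4.9)
top (array([280.4, 192.4]), array([628.6537, -73.5433,  31.9372,  31.6702]), 0.4)
top (array([259.5, 197.7]), array([613.7139,  -6.4833,  59.7165,  34.3577]), 6.5)
top (array([ 39.8, 193.6]), array([623.1253, 683.296 , 203.7325, 164.9528]), -11.3)
tray rim (array([423.6048, 236.0616, 240.182 , 120.6135]), -85.9)
floor (array([422.3826, 236.1598, 232.9202, 111.69  ]), -86.0) [  118   155   191    84 13450]
```

View pics/w13.png

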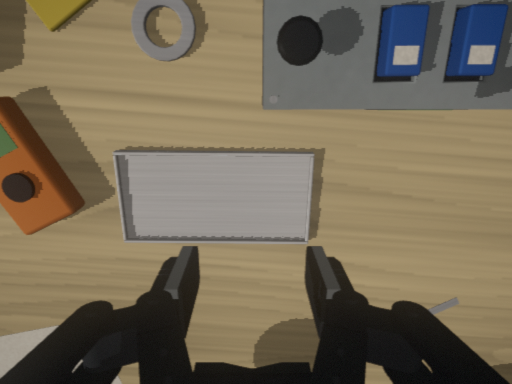

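The tray is clear, centred near (217,197), and the plunger is up at (300,40). I'll pick the bay2 block first.

```bash
python3 -m handwheel '[0.173,-0.174,-0.1,0,0,0,0.173,-0.174,-0.1,0,0,0,0.173,-0.174,-0.1,0,0,0,0.173,-0.174,-0.1,0,0,0,0.173,-0.174,-0.1,0,0,0]' 0.6
python3 -m handwheel '[0,0,-0.2,0,0,0,0,0,-0.15,0,0,0,0,0,-0.15,0,0,0,0,0,-0.1,0,0,0,0,0,0,0,0,0]'
python3 -m handwheel '[0,0,0,0,0,0,0,0,0,0,0,0]'
```

```text
time: 31.88
eef_pos: [0.6136, 0.0611, 0.1963]
tcp_rot: [0.999, 0.04, -0.001, -0.0]
contact_force: [0.7, 0.8, 0.4]
opening: 0.6
finger_force: 0.0
time: 32.3
eef_pos: [0.6095, 0.0624, 0.1023]
tcp_rot: [0.999, 0.04, -0.005, -0.001]
contact_force: [-0.9, 0.6, -0.5]
opening: 0.602
finger_force: 0.0
time: 32.47
eef_pos: [0.6133, 0.0627, 0.1088]
tcp_rot: [0.999, 0.04, 0.001, 0.0]
contact_force: [0.8, -1.6, -0.1]
opening: 0.599
finger_force: 0.0
```

```bash
python3 -m handwheel '[0,0,-0.1,0,0,0,0,0,-0.07,0,0,0,0,0,-0.05,0,0,0,0,0,-0.02,0,0,0,0,0,0,0,0,0]'
python3 -m handwheel '[0,0,0,0,0,0,0,0,0,0,0,0,0,0,0,0,0,0,0,0,0,0,0,0,0,0,0,0,0,0]' 0.2 50
python3 -m handwheel '[0,0,0.05,0,0,0,0,0,0.1,0,0,0,0,0,0.15,0,0,0,0,0,0.1,0,0,0,0,0,0,0,0,0]'
python3 -m handwheel '[0,0,0,0,0,0,0,0,0,0,0,0]'
```

```text
time: 32.88
eef_pos: [0.6119, 0.0629, 0.0712]
tcp_rot: [0.999, 0.041, -0.001, -0.0]
contact_force: [0.1, -0.1, -0.2]
opening: 0.599
finger_force: 0.0
time: 33.3
eef_pos: [0.613, 0.0629, 0.0728]
tcp_rot: [0.999, 0.041, 0.001, 0.0]
contact_force: [1.0, 0.0, 2.2]
opening: 0.383
finger_force: 52.2
time: 33.72
eef_pos: [0.6147, 0.0628, 0.1362]
tcp_rot: [0.999, 0.041, 0.004, 0.0]
contact_force: [1.2, 0.7, -0.0]
opening: 0.383
finger_force: 51.9
time: 33.88
eef_pos: [0.6115, 0.0629, 0.1307]
tcp_rot: [0.999, 0.041, -0.001, -0.0]
contact_force: [0.2, 0.1, -0.9]
opening: 0.383
finger_force: 51.9
```

```bash
python3 -m handwheel '[-0.25,0.05,0.05,0,0,0,-0.25,0.1,0.03,0,0,0,-0.2,0.18,0,0,0,0,-0.19,0.19,0,0,0,0,-0.17,0.21,0,0,0,0]'
python3 -m handwheel '[-0.15,0.22,0,0,0,0,-0.083,0.23,0,0,0,0,0,0.23,-0.05,0,0,0,0,0.223,-0.1,0,0,0,0,0,-0.15,0,0,0]'
python3 -m handwheel '[0,0,-0.15,0,0,0,0,0,-0.1,0,0,0,0,0,0,0,0,0,0,0,0,0,0,0,0,0,0,0,0,0]'
```

```text
time: 34.3
eef_pos: [0.4504, 0.1725, 0.1419]
tcp_rot: [0.999, 0.04, -0.002, 0.0]
contact_force: [0.7, 0.6, -0.3]
opening: 0.385
finger_force: 51.9
time: 34.72
eef_pos: [0.4188, 0.3127, 0.0996]
tcp_rot: [0.999, 0.043, 0.002, -0.002]
contact_force: [0.3, -0.1, -1.1]
opening: 0.382
finger_force: 51.9
time: 35.13
eef_pos: [0.4186, 0.3078, 0.0616]
tcp_rot: [0.999, 0.04, -0.0, -0.0]
contact_force: [0.9, -0.6, -1.1]
opening: 0.382
finger_force: 51.9
```

```bash
python3 -m handwheel '[0,0,-0.07,0,0,0,0,0,-0.05,0,0,0,0,0,-0.03,0,0,0,0,0,0,0,0,0,0,0,0,0,0,0]'
python3 -m handwheel '[0,0,-0.022,0,0,0,0,0,0,0,0,0,0,0,0,0,0,0]'
```

```text
time: 35.55
eef_pos: [0.4182, 0.3076, 0.0385]
tcp_rot: [0.999, 0.04, -0.0, 0.0]
contact_force: [-0.4, -0.8, -0.5]
opening: 0.382
finger_force: 51.9
time: 35.8
eef_pos: [0.4185, 0.3078, 0.0357]
tcp_rot: [0.999, 0.041, 0.0, -0.0]
contact_force: [0.0, -0.1, -1.3]
opening: 0.382
finger_force: 51.9
```

```bash
python3 -m handwheel '[0,0,0,0,0,0,0,0,0,0,0,0,0,0,0,0,0,0]' 0.6
python3 -m handwheel '[0,0,0.1,0,0,0,0,0,0.25,0,0,0,0,0,0.25,0,0,0,0,0,0.2,0,0,0,0.033,-0.21,0,0,0,0]'
python3 -m handwheel '[0.133,-0.21,0,0,0,0,0.133,-0.21,0,0,0,0,0.133,-0.21,0,0,0,0,0.133,-0.21,0,0,0,0,0.133,-0.21,0,0,0,0]'
python3 -m handwheel '[0.17,-0.21,0,0,0,0,0.17,-0.21,0,0,0,0,0.17,-0.21,0,0,0,0,0.125,-0.21,0,0,0,0,0,0,0,0,0,0]'
python3 -m handwheel '[0,0,0,0,0,0,0,0,0,0,0,0]'
python3 chk.py w14
```

```text
time: 36.05
eef_pos: [0.4188, 0.308, 0.036]
tcp_rot: [0.999, 0.041, 0.0, -0.0]
contact_force: [-0.1, 0.7, 0.4]
opening: 0.599
finger_force: 0.0
time: 36.47
eef_pos: [0.4275, 0.2807, 0.1641]
tcp_rot: [0.999, 0.043, 0.007, -0.004]
contact_force: [0.7, 0.1, 1.0]
opening: 0.601
finger_force: 0.0
time: 36.88
eef_pos: [0.5239, 0.1172, 0.1561]
tcp_rot: [0.999, 0.041, 0.001, -0.0]
contact_force: [0.2, 0.4, -0.2]
opening: 0.603
finger_force: 0.0
time: 37.3
eef_pos: [0.6218, -0.0129, 0.1564]
tcp_rot: [0.999, 0.038, 0.002, 0.001]
contact_force: [0.2, 0.0, 0.5]
opening: 0.602
finger_force: 0.0
time: 37.47
eef_pos: [0.618, -0.007, 0.1553]
tcp_rot: [0.999, 0.04, -0.0, -0.0]
contact_force: [-0.7, 0.1, -0.0]
opening: 0.6
finger_force: 0.0
[ 0.61796175 -0.00700182  0.15527548] 0.5996545042436482
4153 (array([619.58  , -74.5671,  60.297 ,  34.7369]), 5.6) [0.06278504 0.06822626 0.06943409]
4038 (array([618.9731,  -6.8247,  60.2419,  34.0464]), 4.8) [0.06585246 0.06824548 0.06945934]
0
plunger (array([602.0296, 149.312 ,  36.9471,  15.4672]), -1.7) 1056 0.08993018515448789
top (array([160.5, 262.1]), array([414.9361, 298.6544,  50.0832,  27.1649]), 8.3)
top (array([ 42. , 195.3]), array([620.2673, 673.4015, 205.4627, 185.4782]), -11.3)
```

```bash
python3 -m handwheel '[0,0,-0.15,0,0,0,0,0,-0.15,0,0,0,0,0,-0.1,0,0,0,0,0,-0.08,0,0,0,0,0,-0.05,0,0,0]'
python3 -m handwheel '[0,0,-0.02,0,0,0,0,0,0,0,0,0,0,0,0,0,0,0,0,0,0,0,0,0]'
python3 -m handwheel '[0,0,0,0,0,0,0,0,0,0,0,0,0,0,0,0,0,0,0,0,0,0,0,0,0,0,0,0,0,0]' 0.2 50
python3 -m handwheel '[0,0,0.05,0,0,0,0,0,0.1,0,0,0,0,0,0.15,0,0,0,0,0,0.1,0,0,0,0,0,0,0,0,0]'
python3 -m handwheel '[0,0,0,0,0,0,0,0,0,0,0,0]'
```

```text
time: 37.98
eef_pos: [0.6171, -0.0058, 0.0745]
tcp_rot: [0.999, 0.041, -0.001, -0.0]
contact_force: [0.8, -0.3, -0.7]
opening: 0.597
finger_force: 0.0
time: 38.32
eef_pos: [0.6193, -0.0073, 0.0744]
tcp_rot: [0.999, 0.041, 0.001, 0.0]
contact_force: [-0.0, 0.7, -0.4]
opening: 0.602
finger_force: 0.0
time: 38.73
eef_pos: [0.6194, -0.0074, 0.0745]
tcp_rot: [0.999, 0.04, 0.001, 0.0]
contact_force: [0.1, -0.2, 6.3]
opening: 0.381
finger_force: 51.8
time: 39.15
eef_pos: [0.6202, -0.0075, 0.1366]
tcp_rot: [0.999, 0.041, 0.003, 0.001]
contact_force: [0.4, -0.9, -0.2]
opening: 0.376
finger_force: 51.1
time: 39.32
eef_pos: [0.6173, -0.007, 0.1315]
tcp_rot: [0.999, 0.041, -0.001, -0.0]
contact_force: [-0.4, -0.8, -1.4]
opening: 0.382
finger_force: 51.1
```

```bash
python3 -m handwheel '[-0.25,0.05,0.05,0,0,0,-0.25,0.1,0.03,0,0,0,-0.2,0.18,0,0,0,0,-0.19,0.19,0,0,0,0,-0.17,0.21,0,0,0,0]'
python3 -m handwheel '[-0.15,0.22,0,0,0,0,-0.087,0.23,0,0,0,0,0,0.23,-0.05,0,0,0,0,0.213,-0.1,0,0,0,0,0,-0.15,0,0,0]'
python3 -m handwheel '[0,0,-0.15,0,0,0,0,0,-0.1,0,0,0,0,0,0,0,0,0,0,0,0,0,0,0,0,0,0,0,0,0]'
```

```text
time: 39.73
eef_pos: [0.4562, 0.1027, 0.1429]
tcp_rot: [0.999, 0.04, -0.002, -0.0]
contact_force: [0.8, 1.1, -1.2]
opening: 0.38
finger_force: 51.1
time: 40.15
eef_pos: [0.424, 0.2407, 0.1006]
tcp_rot: [0.999, 0.043, 0.002, -0.001]
contact_force: [0.7, 0.0, -0.4]
opening: 0.382
finger_force: 51.1
time: 40.57
eef_pos: [0.424, 0.2362, 0.0627]
tcp_rot: [0.999, 0.04, -0.0, 0.0]
contact_force: [-0.4, 0.0, -0.8]
opening: 0.379
finger_force: 51.1
```

```bash
python3 -m handwheel '[0,0,-0.07,0,0,0,0,0,-0.05,0,0,0,0,0,-0.03,0,0,0,0,0,-0.018,0,0,0,0,0,0,0,0,0]'
python3 -m handwheel '[0,0,0,0,0,0,0,0,0,0,0,0]'
python3 -m handwheel '[0,0,0,0,0,0,0,0,0,0,0,0,0,0,0,0,0,0]' 0.6
python3 -m handwheel '[0,0,0.1,0,0,0,0,0,0.25,0,0,0,0,0,0.25,0,0,0,0,0,0.2,0,0,0,0.033,-0.21,0,0,0,0]'
python3 -m handwheel '[0.133,-0.21,0,0,0,0,0.133,-0.21,0,0,0,0,0.133,-0.21,0,0,0,0,0.133,-0.21,0,0,0,0,0.133,-0.21,0,0,0,0]'
python3 -m handwheel '[0.17,-0.21,0,0,0,0,0.17,-0.21,0,0,0,0,0.17,-0.21,0,0,0,0,0.117,-0.193,0,0,0,0,0,0,0,0,0,0]'
python3 -m handwheel '[0,0,0,0,0,0,0,0,0,0,0,0]'
python3 chk.py w15
```

```text
time: 40.98
eef_pos: [0.4236, 0.2361, 0.0369]
tcp_rot: [0.999, 0.04, -0.0, 0.0]
contact_force: [-0.4, 0.8, -0.7]
opening: 0.384
finger_force: 51.2
time: 41.15
eef_pos: [0.4241, 0.2363, 0.0376]
tcp_rot: [0.999, 0.041, 0.0, -0.0]
contact_force: [0.6, 0.1, -1.5]
opening: 0.383
finger_force: 51.1
time: 41.4
eef_pos: [0.4242, 0.2364, 0.0378]
tcp_rot: [0.999, 0.041, 0.0, -0.0]
contact_force: [-0.8, 0.4, 0.2]
opening: 0.599
finger_force: 0.0
time: 41.82
eef_pos: [0.4329, 0.2084, 0.1655]
tcp_rot: [0.999, 0.043, 0.007, -0.002]
contact_force: [1.3, -0.5, 0.5]
opening: 0.6
finger_force: 0.0
time: 42.23
eef_pos: [0.5293, 0.0456, 0.1578]
tcp_rot: [0.999, 0.04, 0.0, 0.0]
contact_force: [1.6, 0.8, 0.1]
opening: 0.601
finger_force: 0.0
time: 42.65
eef_pos: [0.6256, -0.0818, 0.1581]
tcp_rot: [0.999, 0.038, 0.002, 0.001]
contact_force: [0.3, 0.5, 0.3]
opening: 0.6
finger_force: 0.0
time: 42.82
eef_pos: [0.622, -0.0758, 0.157]
tcp_rot: [0.999, 0.04, -0.001, -0.0]
contact_force: [0.3, 0.1, -0.6]
opening: 0.597
finger_force: 0.0
[ 0.62202732 -0.07577782  0.15695862] 0.597189445819416
3936 (array([619.5857, -74.6732,  59.9764,  34.0888]), 5.0) [0.0656076  0.06826921 0.06937434]
0
0
top (array([160.1, 262. ]), array([414.8538, 299.3841,  51.404 ,  25.8676]), 6.3)
top (array([181.8, 255.5]), array([433.0708, 232.0367,  28.7184,  25.2406]), -82.6)
top (array([ 40. , 193.5]), array([621.8021, 677.8758, 204.3277, 176.3328]), -11.4)
```

```bash
python3 -m handwheel '[-0.013,0,-0.15,0,0,0,0,0,-0.15,0,0,0,0,0,-0.1,0,0,0,0,0,-0.08,0,0,0,0,0,-0.05,0,0,0]'
python3 -m handwheel '[0,0,-0.025,0,0,0,0,0,0,0,0,0,0,0,0,0,0,0,0,0,0,0,0,0]'
python3 -m handwheel '[0,0,0,0,0,0,0,0,0,0,0,0,0,0,0,0,0,0,0,0,0,0,0,0,0,0,0,0,0,0]' 0.2 50
python3 -m handwheel '[0,0,0.05,0,0,0,0,0,0.1,0,0,0,0,0,0.15,0,0,0,0,0,0.1,0,0,0,0,0,0,0,0,0]'
python3 -m handwheel '[0,0,0,0,0,0,0,0,0,0,0,0]'
```

```text
time: 43.33
eef_pos: [0.6194, -0.0748, 0.0763]
tcp_rot: [0.999, 0.041, -0.001, -0.0]
contact_force: [-0.5, 0.7, 0.2]
opening: 0.605
finger_force: 0.0
time: 43.67
eef_pos: [0.6215, -0.0763, 0.0754]
tcp_rot: [0.999, 0.041, 0.001, 0.0]
contact_force: [0.5, -1.0, 1.0]
opening: 0.603
finger_force: 0.0
time: 44.08
eef_pos: [0.6216, -0.0765, 0.0755]
tcp_rot: [0.999, 0.04, 0.001, 0.0]
contact_force: [0.2, -0.9, 5.1]
opening: 0.381
finger_force: 51.8
time: 44.5
eef_pos: [0.6223, -0.0766, 0.1377]
tcp_rot: [0.999, 0.041, 0.002, 0.001]
contact_force: [-0.0, -0.3, 0.1]
opening: 0.382
finger_force: 51.2
time: 44.67
eef_pos: [0.6195, -0.0759, 0.1325]
tcp_rot: [0.999, 0.041, -0.001, -0.0]
contact_force: [0.6, -0.1, -1.4]
opening: 0.381
finger_force: 51.2
```

```bash
python3 -m handwheel '[-0.25,0.05,0.05,0,0,0,-0.25,0.1,0.03,0,0,0,-0.2,0.18,0,0,0,0,-0.19,0.19,0,0,0,0,-0.17,0.21,0,0,0,0]'
python3 -m handwheel '[-0.15,0.22,0,0,0,0,-0.067,0.23,0,0,0,0,0,0.22,-0.05,0,0,0,0,0.203,-0.1,0,0,0,0,0,-0.15,0,0,0]'
python3 -m handwheel '[0,0,-0.15,0,0,0,0,0,-0.1,0,0,0,0,0,0,0,0,0,0,0,0,0,0,0,0,0,0,0,0,0]'
python3 -m handwheel '[0,0,-0.07,0,0,0,0,0,-0.05,0,0,0,0,0,-0.03,0,0,0,0,0,-0.015,0,0,0,0,0,0,0,0,0]'
python3 -m handwheel '[0,0,0,0,0,0,0,0,0,0,0,0]'
```

```text
time: 45.08
eef_pos: [0.4584, 0.0339, 0.1439]
tcp_rot: [0.999, 0.04, -0.002, -0.0]
contact_force: [1.1, 0.4, -0.7]
opening: 0.379
finger_force: 51.2
time: 45.5
eef_pos: [0.429, 0.1683, 0.1014]
tcp_rot: [0.999, 0.043, 0.001, -0.001]
contact_force: [1.0, -0.5, -1.3]
opening: 0.38
finger_force: 51.2
time: 45.92
eef_pos: [0.4292, 0.1642, 0.0638]
tcp_rot: [0.999, 0.04, -0.0, 0.0]
contact_force: [0.6, 0.1, -1.3]
opening: 0.375
finger_force: 51.2
time: 46.33
eef_pos: [0.4285, 0.1641, 0.0382]
tcp_rot: [0.999, 0.04, -0.001, 0.0]
contact_force: [-0.9, 0.2, -0.6]
opening: 0.38
finger_force: 51.2
time: 46.5
eef_pos: [0.4294, 0.1643, 0.0392]
tcp_rot: [0.999, 0.041, 0.0, -0.0]
contact_force: [0.2, 0.6, -0.7]
opening: 0.381
finger_force: 51.2
```

Releasing, then lifting and checking.

```bash
python3 -m handwheel '[0,0,-0.005,0,0,0,0,0,0,0,0,0,0,0,0,0,0,0]'
python3 -m handwheel '[0,0,0,0,0,0,0,0,0,0,0,0,0,0,0,0,0,0]' 0.6
python3 -m handwheel '[0,0,0.1,0,0,0,0,0,0.25,0,0,0,0,0,0.25,0,0,0,0,0,0.25,0,0,0,0,0.05,0.25,0,0,0]'
python3 -m handwheel '[0.15,0.1,0.2,0,0,0,0.15,0.1,0.2,0,0,0,0,0,0,0,0,0,0,0,0,0,0,0,0,0,0,0,0,0]'
python3 - <<'E'
from h import *
print(ctrl.get_state()['eef_pos'])
p,d,c=cam('wrist'); W=cloud(c,d)
for x,y in((.4287,.1643),(.4236,.2361),(.4185,.3079)):
    q=zone(W,x-.05,x+.05,y-.03,y+.03,.022,.045); print(len(q), rect(q[:,:2]*1000),np.percentile(q[:,2],[5,50,95])) if len(q) else print(0)
q=zone(W,.55,.68,.12,.2,.07,.095); print('plunger',rect(q[:,:2]*1000),q[:,2].max())
t,d,c=cam('top'); W=cloud(c,d); q=zone(W,.55,.65,-.35,-.26,.108,.135); print('cap',q.mean(0),len(q))
cv2.imwrite('pics/fin.png',np.vstack([p[:300],t[100:300]]))
E
```

```text
time: 46.75
eef_pos: [0.4292, 0.1643, 0.0383]
tcp_rot: [0.999, 0.041, 0.0, -0.0]
contact_force: [-1.1, 0.1, -0.8]
opening: 0.382
finger_force: 51.2
time: 47.0
eef_pos: [0.4294, 0.1643, 0.0384]
tcp_rot: [0.999, 0.041, 0.0, -0.0]
contact_force: [-0.7, 0.6, -0.1]
opening: 0.604
finger_force: 0.0
time: 47.42
eef_pos: [0.4287, 0.1712, 0.2049]
tcp_rot: [0.999, 0.04, -0.0, 0.0]
contact_force: [1.1, -0.0, -1.4]
opening: 0.6
finger_force: 0.0
time: 47.83
eef_pos: [0.4734, 0.2016, 0.2621]
tcp_rot: [0.999, 0.041, -0.001, 0.0]
contact_force: [1.2, 0.1, -0.7]
opening: 0.605
finger_force: 0.0
[0.47339097 0.20160444 0.26214455]
1443 (array([427.5859, 165.2754,  59.0556,  33.8219]), 5.4) [0.0277297  0.03022057 0.03159572]
1451 (array([424.2603, 237.6232,  59.0666,  34.2751]), 4.7) [0.02739413 0.03018769 0.03155449]
1513 (array([418.7544, 308.6649,  60.9973,  34.3934]), 4.4) [0.02584465 0.03012423 0.03148792]
plunger (array([602.2155, 162.4488,  39.1689,  38.8985]), -44.3) 0.09081190263687566
cap [ 0.59619019 -0.30609657  0.12105799] 43
```

View pics/fin.png

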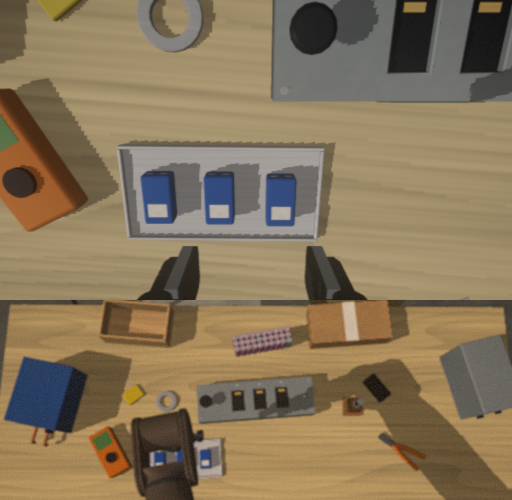

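All three blocks lie flat, label up, in the tray at (158,197), (220,198) and (281,200), with their tops at 30 mm. The bays are empty, the plunger is up, the stylus is home and the bystanders have not moved.

```bash
python3 -c "
from plant import ctrl
print(ctrl.sign_off())"
```

```text
the job is handed in; nothing more can be done
None
```

The job is done and handed in: I pressed the reset button to its stop with the stylus, held the plunger on its stop for over 1.6 s with all three blocks in bays, and left the blocks flat and label up in the tray, the stylus in its stand and the plunger up, at about 48 s of the 210 s allowed.

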